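# Load the spring tester with two slotted weights and lock it

## Task

Load the spring tester: slide the large slotted weight onto the hanger stem and set it down fully home and flat on the hanger plate, then slide the small slotted weight onto the stem and rest it flat on top of the large one, with its slot turned about a quarter turn or more away from the large one's slot so that they cannot slip off together. Let go of each weight and let the hanger come to rest before going on; when both are on and it has settled, swing the lock lever all the way over, away from the robot. Do not push the hanger right down to its stop, and leave the other things on the table where they are.

Things in the scene. Friction and masses are not known exactly. Their poses are not given: they have to be found in the camera images.
- tester: fixed spring tester, turned by up to 12 degrees. Origin on the stem's axis at table level; x to its back, y to its left, z up. Base plate 12 mm thick: x -90 to +145, y -160 to +70 mm. Column 30 x 40 mm at x = +115 mm, 310 mm high; an arm at 280 to 310 mm joins it to the spring housing over the plate
- housing (a point): centre of the underside of the round grey spring housing (68 mm across, 100 mm high), on the stem's axis 190 mm above the table. An upright gripper holding a weight by its tab would hit it: bring the weights in with the tool leaning about 25 to 40 degrees outward from the stem
- hanger (a joint): how far the hanger has sunk, in m: 0 unloaded (upper stop), 0.05 at its lower stop. It slides only straight up and down on a damped spring, 200 N/m; it starts to sink at about 0.35 N, then 5 mm per 0.1 kg: about 10 mm with the large weight, 18 mm with both (at most 23), settling within a second
- pan (a point): centre of the upper face of the hanger plate, on the stem's axis, moving with the hanger. The plate is round, 72 mm across, 8 mm thick, its upper face 100 mm above the table when unloaded. The stem is a bar 8 mm thick that runs from it up into the spring housing, so weights can only come on from the side
- large_disc: large slotted weight: flat aluminium disc 96 mm across, 16 mm thick, about 0.24 kg, lying flat. Origin: centre of its underside, z up. A slot 14 mm wide runs from the rim at +x to 7 mm past the centre. At the start the slot points within 18 degrees of world +x, so the tab at the back is on the robot's side
- small_disc: small slotted weight: flat aluminium disc 76 mm across, 14 mm thick, about 0.16 kg, lying flat. Origin: centre of its underside, z up. A slot 14 mm wide runs from the rim at +x to 7 mm past the centre. At the start the slot points within 18 degrees of world +x, so the tab at the back is on the robot's side
- large_disc_mouth (a point): middle of the slot's mouth on the large weight: at its underside, 48 mm from its centre along +x
- small_disc_mouth (a point): middle of the slot's mouth on the small weight: at its underside, 38 mm from its centre along +x
- large_disc_tab (a point): centre of the large weight's upright finger tab, which stands just outside the rim opposite the slot (disc x = -61 mm), 30 mm above the disc's underside. Tab: 30 mm long (along disc x), 12 mm thick (along disc y), 60 mm tall from the underside up; pinch it across the 12 mm
- small_disc_tab (a point): centre of the small weight's upright finger tab, which stands just outside the rim opposite the slot (disc x = -51 mm), 30 mm above the disc's underside. Tab: 30 mm long (along disc x), 12 mm thick (along disc y), 60 mm tall from the underside up; pinch it across the 12 mm
- lock (a joint): angle of the lock lever, rad: 0 leaning towards the robot (tester's -x), 1.0 all the way over, away from the robot (+x); 0 to 0.2 at the start. It swings about a line along the tester's y axis, in a 25 mm high block on the base plate's right. Needs about 1 N at the ball; stays where left
- lock_pivot (a point): the lock lever's pivot, 34 mm above the table, at x +60, y -125 mm in the tester's frame
- lock_tip (a point): centre of the black ball, 26 mm across, at the end of the lock lever, 80 mm from its pivot; the lever's rod is 10 mm thick
- tape_roll: a roll of clear tape lying flat; stands in the way, leave it alone
- spool: a spool of copper wire; stands in the way, leave it alone
- jar: a closed jar; stands in the way, leave it alone
- screwdriver: a screwdriver lying on the table; stands in the way, leave it alone
- washer: a thick round washer, 80 mm across, hole 24 mm, with no slot and no tab: not a weight for this job; stands in the way, leave it alone
- cup: a white mug; stands in the way, leave it alone
Things that resemble listed ones, but are neither listed nor needed, are in the scene too. What is shaped like the small_disc but green is not meant.

How it is judged:
By the outcome, as a careful person would: the job done as asked, in the order asked, and still so for the second after the job is handed in, with the robot touching nothing.
It also fails if it takes over 67 s, if anything falls off the work surface, if the arm or the gripper's body presses on something with over 40 N, if the wrist force passes 120 N, or if a joint passes its speed limit or range.

## Robot

A 7-joint arm with a two-finger parallel gripper is mounted at the origin on the work surface. World frame = base frame: x ahead of the robot, y to its left, z up, the work surface at z = 0. Lengths are in m, angles in rad, forces in N, time in s.
With the tool pointing down it reaches from about 0.35 to 0.9 m from the base axis. Payload 7.2 kg.
Tool frame: the origin (TCP) lies at the centre of the arm's flange, where the gripper is bolted on; the fingertips stand 182 mm ahead of it and the grasp point (between the pads) lies 163 mm ahead of it; z points along the fingers, y is the line along which they close (so a half turn about z gives the same grasp; the last joint's range is limited). The gripper opens to 88 mm and grips with 3 to 60 N. Pads are 20 mm wide; open, the fingers measure 115 mm over their backs; the gripper's body (75 mm by 178 mm) begins 61 mm behind the grasp point.
Start: joints at [-1.334, 0.411, -0.013, 1.596, 0.006, 1.134, -0.082], TCP at [0.188, 0.596, 0.405] pointing down, gripper open.
Joint ranges: [-2.95, 2.95], [-0.29, 1.99], [-1.47, 1.44], [0.14, 2.54], [-1.03, 4.17], [0.13, 1.85], [-2.86, 2.86]. Speed limits (rad/s): [2.39, 2.39, 3.01, 3.01, 3.14, 3.14, 3.14].

## Interface

Orientations are given as a unit quaternion [w, x, y, z].
In Python, from plant import get_state, vision, hand_in, spotter gives the robot as it stands.
- The arm moves only by the tool send_rows, never from a script. Its argument "commands" is a list of rows, each a list of 7 numbers: the turn, a rotation vector about the world's x, y, z in rad, then the shift along the world's x, y, z in m, then the closure, from 0 (fully open) to 1 (shut). In form: [[rx, ry, rz, tx, ty, tz, fingers], ...]. A call has exactly 5 rows; each row is the pose to reach, as a shift and turn from the pose commanded when the call began; what a row does not reach only later rows make up. A row lasts 1/10 s, in which the tool goes at most 50 mm and 8.59 degrees, less where a joint would pass 70% of its speed; a pose out of reach is approached as far as the arm can. A call with a gripper value outside its range is refused whole. The fingers move at their own pace and stop on an object; "grip_force" is the grip in N (left out, the last holds). Time passes only in rows, so rows that repeat a pose let the fingers close, or fill a call up. It gives the time, the measured TCP pose, the force, the opening and the grip force at its end, in the units of the state.
- get_state(): the state, without advancing time (a new reading comes with each control period).
- vision.snapshot(name): name is "scene" or "top" or "wrist"; returns (picture, depth): 480x640x3 uint8, red, green, blue; 480x640 float32, m along the optical axis (not along the pixel's ray), 0 where there is no reading.
- vision.camera_params(name): a dict with "K" (3x3 intrinsics, pixels), "k1" (the pictures are not rectified: a ray, as slopes to the right and down, at radius r is drawn at 1 + k1 r^2 times it, then the intrinsics apply), "camera_from_world" (4x4, takes a point from world to camera coordinates). Camera axes: x right, y up, looking along -z (the intrinsics and any distortion apply to the point x, -y, -z); pixel columns grow to the right and rows downward; lengths in m; the calibration is good to about 2 mm. A picture is of the moment at which its call begins: read the wrist's pose just before it. camera_params takes no time and is no camera call; for the wrist camera it gives the pose at the moment of the call.
- hand_in(): hands the job in; it is judged then, once.
Trained networks look in the newest picture that a camera, given by its name, has taken for a name from the list of things; names that differ only in an ending like _2 or _b are one class to them, and where a whole thing is asked for, a point or a joint stands for the part that bears it (a point fixed in the world has none). Each returns a list of dicts, best first, with "confidence" (0 to 1); they miss things now and then, are a little off and sometimes report something else, mostly with a low value. They report only what shows in the picture. A call takes as long as a camera call. They do not tell look-alikes from the thing itself.
- spotter.silhouettes(camera, label): "mask" (480x640 bool, what is visible of it) and "box" ([left, top, width, height] in pixels, round what is visible of it).
The state is a dict: "time_s": time; "joint_pos": joint angles; "joint_vel": joint speeds; "tau": joint torques, N m; "ee_pos": TCP position; "orientation": TCP orientation; "ft_force": force on the tool from outside, world axes, zero at the start; "ft_torque": the same for the moment, N m; "opening": opening from 0.0 (shut) to 1.0 (fully open); "gripper_force": force on a finger pad.
Only numpy, scipy, OpenCV 4.12 (cv2) and the standard library are available. Lean on these libraries where they do the work, as an engineer would, in place of code of your own. Each camera call takes 0.05 s, during which the arm holds its last target. There are 200 camera calls.

## Working session

There is one attempt and no reset: what is moved stays moved. The work goes in short steps, Python scripts to look and compute and a tool call to move; the robot and the scene stay as the last step left them, time stands still between calls to the robot, and variables do not carry over. Pictures are saved under pics/ and viewed, at most 10 in all, crops included, and the job is handed in when it is done.

Besides the shell and the picture viewer there is one more tool, called by a JSON object that holds its "api" and its "payload", one argument or row to a line. send_rows: Moves the arm, as the interface text tells. Its arguments: {"type":"object","properties":{"commands":{"type":"array"},"grip_force":{"type":"number"}},"required":["commands"]}

```bash
mkdir -p pics; ls; cat > h.py <<'E'
import numpy as np, cv2
from plant import get_state, vision, hand_in, spotter
def snap(n,save=None):
    p,d=vision.snapshot(n); c=vision.camera_params(n)
    if save: cv2.imwrite('pics/'+save,cv2.cvtColor(p,cv2.COLOR_RGB2BGR))
    return p,d,c
def rays(c,uv):
    K=np.array(c['K'],float); uv=np.atleast_2d(np.asarray(uv,float))
    k1=float(c['k1'])
    xd=(uv-[K[0,2],K[1,2]])/[K[0,0],K[1,1]]; x=xd.copy()
    for _ in range(20): x=xd/(1+k1*(x**2).sum(1,keepdims=True))
    return x
def world(c,uv,z):
    x=rays(c,uv); z=np.atleast_1d(z).astype(float)
    P=np.c_[x[:,0]*z,-x[:,1]*z,-z,np.ones(len(x))]
    return (np.linalg.inv(np.array(c['camera_from_world']))@P.T).T[:,:3]
def cloud(c,d,mask=None):
    m=(d>0) if mask is None else (mask&(d>0))
    v,u=np.nonzero(m); return world(c,np.c_[u,v],d[v,u]),np.c_[u,v]
def proj(c,P):
    P=np.atleast_2d(P); Q=(np.array(c['camera_from_world'])@np.c_[P,np.ones(len(P))].T).T
    x=np.c_[Q[:,0],-Q[:,1]]/(-Q[:,2:3]); x=x*(1+float(c['k1'])*(x**2).sum(1,keepdims=True))
    K=np.array(c['K']); return x*[K[0,0],K[1,1]]+[K[0,2],K[1,2]]
def onplane(c,uv,h):
    M=np.linalg.inv(np.array(c['camera_from_world'])); x=rays(c,uv)
    D=(M[:3,:3]@np.c_[x[:,0],-x[:,1],-np.ones(len(x))].T).T; o=M[:3,3]
    return o+D*((h-o[2])/D[:,2])[:,None]
E
python3 - <<'E'
from h import *
ims=[]
for n in ['scene','top']:
    p,d,c=snap(n,n+'0.png')
    print(n,np.linalg.inv(np.array(c['camera_from_world'])).round(3).tolist(),np.array(c['K']).round(0).tolist(),c['k1'])
    for l in ['large_disc','small_disc','tester','lock','hanger','washer']:
        for r in spotter.silhouettes(n,l)[:4]:
            P,_=cloud(c,d,r['mask'])
            print(l,round(r['confidence'],2),r['box'],np.median(P,0).round(3) if len(P) else None, P[:,2].max().round(3) if len(P) else '')
E
```

```text
pics
scene [[0.641, -0.477, 0.602, 1.176], [0.767, 0.418, -0.486, -0.658], [-0.02, 0.774, 0.633, 0.922], [0.0, 0.0, 0.0, 1.0]] [[569.0, 0.0, 312.0], [0.0, 569.0, 243.0], [0.0, 0.0, 1.0]] -0.14454194287681402
large_disc 0.73 [423.7, 226.9, 38.3, 18.2] [0.539 0.32  0.015] 0.022
small_disc 0.91 [164.3, 265.2, 37.0, 26.8] [ 0.217 -0.271  0.013] 0.062
small_disc 0.81 [122.4, 378.5, 34.7, 41.6] [ 0.454 -0.52   0.014] 0.064
small_disc 0.75 [194.2, 308.6, 50.0, 29.1] [ 0.388 -0.289  0.014] 0.065
small_disc 0.68 [247.6, 333.4, 37.1, 57.4] [ 0.548 -0.28   0.014] 0.064
tester 0.79 [307.6, 186.3, 147.4, 192.0] [0.624 0.012 0.028] 0.314
lock 0.67 [348.6, 293.6, 14.3, 37.4] [ 0.61  -0.093  0.109] 0.123
hanger 0.93 [371.6, 246.7, 35.4, 41.6] [0.578 0.034 0.1  ] 0.165
hanger 0.5 [248.8, 333.3, 33.0, 57.4] [ 0.549 -0.281  0.014] 0.064
washer 0.87 [326.3, 393.9, 36.0, 34.8] [ 0.722 -0.23   0.014] 0.105
washer 0.15 [420.8, 226.1, 42.5, 20.5] [0.541 0.321 0.015] 0.022
top [[0.013, 0.988, -0.154, 0.247], [-1.0, 0.013, -0.003, -0.085], [-0.001, 0.154, 0.988, 1.485], [0.0, 0.0, 0.0, 1.0]] [[500.0, 0.0, 322
[... 181 characters left out ...]
84 -0.283  0.013] 0.066
small_disc 0.82 [319.0, 261.4, 30.1, 26.8] [ 0.374 -0.118  0.014] 0.065
small_disc 0.75 [376.1, 200.9, 29.5, 34.7] [ 0.549 -0.279  0.014] 0.067
small_disc 0.67 [449.6, 233.1, 28.7, 29.9] [ 0.449 -0.515  0.014] 0.068
tester 0.64 [177.4, 209.9, 38.0, 41.2] [0.506 0.302 0.016] 0.064
tester 0.57 [257.3, 127.4, 80.4, 112.7] [0.582 0.    0.014] 0.316
lock 0.65 [257.8, 126.4, 81.8, 113.3] [0.582 0.    0.014] 0.316
lock 0.52 [322.1, 185.2, 8.8, 8.7] [ 0.598 -0.091  0.117] 0.125
hanger 0.39 [324.6, 188.7, 7.0, 7.9] [ 0.598 -0.091  0.117] 0.125
hanger 0.35 [418.5, 178.9, 41.3, 30.3] [ 0.618 -0.442  0.04 ] 0.096
washer 0.85 [360.3, 145.4, 23.8, 27.4] [ 0.731 -0.232  0.014] 0.024
```

```bash
python3 - <<'E'
import cv2
p=cv2.imread('pics/top0.png'); cv2.imwrite('pics/topc.png',cv2.resize(p[110:330,150:510],(800,489),interpolation=cv2.INTER_CUBIC))
E
```

```text
(no output)
```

View pics/scene0.png

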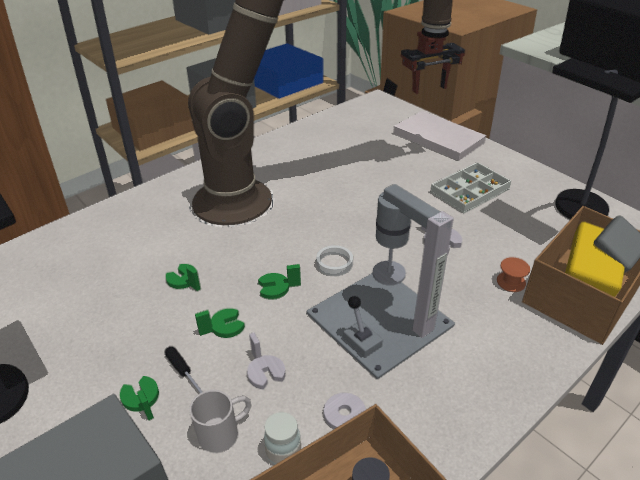

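View pics/topc.png

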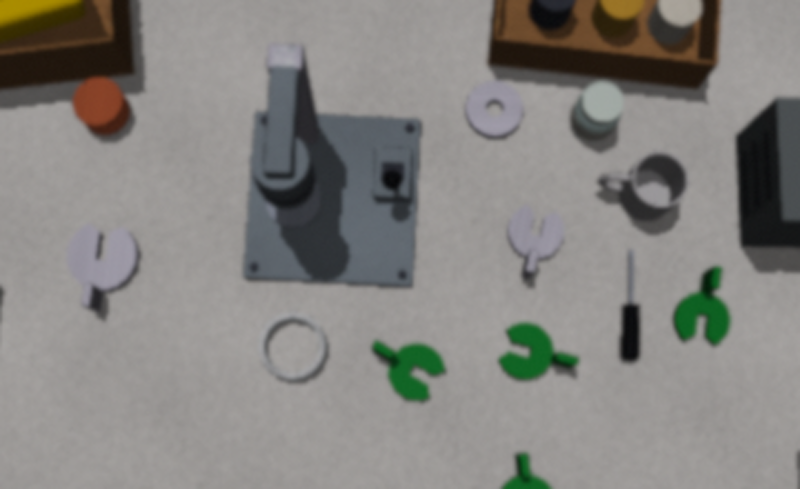

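The top crop shows the grey large weight at (100,258) and the grey small weight at (537,235), with its tab toward the robot. Look-alikes for the small weight:
- four green discs at about (415,370), (528,352), (702,318) and (527,480)
- the washer at (495,108)
- the tape roll at (295,348)

By the description I take the two grey slotted ones. Next I'll measure them, with a close crop to check.

```bash
cat >> h.py <<'E'
from scipy.optimize import minimize
def fitdisc(P,r,tabx,th,c0,tabtop=0.06,a0=0.0):
    """P: cloud near disc. fits centre/heading from the disc's top and tab's top"""
    q=P[np.hypot(*(P[:,:2]-c0).T)<0.10]
    D=q[(abs(q[:,2]-th)<0.006)][:,:2]; T=q[abs(q[:,2]-tabtop)<0.006][:,:2]
    g=0.001; s=np.arange(-0.1,0.1,g); X,Y=np.meshgrid(s,s)
    def model(a,cx,cy,X,Y):
        x=(X-cx)*np.cos(a)+(Y-cy)*np.sin(a); y=-(X-cx)*np.sin(a)+(Y-cy)*np.cos(a)
        disc=(np.hypot(x,y)<r)&~((abs(y)<.007)&(x>-.007)); return x,y,disc
    H=np.zeros(X.shape,np.uint8)
    ij=np.round((D-c0+0.1)/g).astype(int); ij=ij[((ij>=0)&(ij<len(s))).all(1)]; H[ij[:,1],ij[:,0]]=1
    H=cv2.morphologyEx(H,cv2.MORPH_CLOSE,cv2.getStructuringElement(cv2.MORPH_ELLIPSE,(5,5))).astype(bool)
    tc=T.mean(0)-c0
    def cost(p):
        x,y,m=model(p[0],p[1],p[2],X,Y); m=cv2.GaussianBlur(m.astype(np.float32),(0,0),1.5)
        h=cv2.GaussianBlur(H.astype(np.float32),(0,0),1.5)
        tp=np.array(p[1:])-tabx*np.array([np.cos(p[0]),np.sin(p[0])])
        return ((m-h)**2).sum()*g*g*1e6+ 20*((tp-tc)**2).sum()*1e6*0.2
    best=min((minimize(cost,[a0+a,cx,cy],method='Nelder-Mead',options=dict(initial_simplex=np.array([[a0+a,cx,cy],[a0+a+.1,cx,cy],[a0+a,cx+.005,cy],[a0+a,cx,cy+.005]]))) for a in(-.25,0,.25) for cx,cy in [D.mean(0)-c0]),key=lambda r:r.fun)
    return np.r_[best.x[1:]+c0,np.degrees(best.x[0])],best.fun,T.mean(0),len(D),len(T)
E
python3 - <<'E'
from h import *
S=get_state(); print(S['ee_pos'],S['orientation'])
for n in ['top','scene']:
    p,d,c=snap(n); P,uv=cloud(c,d)
    for nm,r,tx,th,c0 in [('L',.048,.061,.016,(.51,.302)),('S',.038,.051,.014,(.549,-.28))]:
        try: print(n,nm,*fitdisc(P,r,tx,th,np.array(c0)))
        except Exception as e: print(n,nm,e)
    # tester
    rr=np.hypot(P[:,0]-.58,P[:,1]-.03)<.25
    B=P[rr&(abs(P[:,2]-.012)<.004)]; 
    A=P[rr&(P[:,2]>.300)&(P[:,2]<.33)]; print('arm top',A[:,:2].mean(0),A[:,2].mean(), len(A)); 
    if len(A)>20:
        print(cv2.minAreaRect((A[:,:2]*1000).astype(np.float32)))
    Hs=P[(np.hypot(P[:,0]-.58,P[:,1]-.03)<.06)&(P[:,2]>.2)&(P[:,2]<.28)]; 
    from scipy.optimize import least_squares
    if len(Hs)>20:
        f=least_squares(lambda q:np.hypot(Hs[:,0]-q[0],Hs[:,1]-q[1])-.034,[.58,.03],loss='soft_l1',f_scale=.002); print('housing',f.x,np.median(abs(f.fun)),len(Hs))
    st=P[(np.hypot(P[:,0]-.58,P[:,1]-.03)<.05)&(P[:,2]>.115)&(P[:,2]<.18)]; print('stem',np.median(st,0) if len(st) else 0,len(st),st[:,:2].std(0) if len(st) else 0)
    pl=P[(np.hypot(P[:,0]-.58,P[:,1]-.03)<.06)&(abs(P[:,2]-.1)<.005)]; print('pan',pl.mean(0),pl[:,2].std(),len(pl))
    if len(pl)>5: print(cv2.minEnclosingCircle((pl[:,:2]*1000).astype(np.float32)))
    g=p.astype(int); bp=P[rr&(abs(P[:,2]-.012)<.0035)]; 
    m=np.zeros(d.shape,bool)
    col=p[uv[:,1],uv[:,0]].astype(int); 
    bb=B[(col[rr&(abs(P[:,2]-.012)<.004)].sum(1)<400)]; print('base',cv2.minAreaRect((bb[:,:2]*1000).astype(np.float32)))
    for r in spotter.silhouettes(n,'lock_tip')[:3]:
        Q,_=cloud(c,d,r['mask']); print('tip',r['confidence'],r['box'],np.median(Q,0))
p=cv2.imread('pics/top0.png')
a=cv2.resize(p[200:260,165:225],(400,400),interpolation=cv2.INTER_CUBIC);b=cv2.resize(p[190:250,360:420],(400,400),interpolation=cv2.INTER_CUBIC)
cv2.imwrite('pics/close.png',np.hstack([a,b]))
E
```

```text
[0.18754453 0.59619264 0.4046743 ] [-9.79544758e-06  1.51784977e-01  9.88413537e-01  3.70915069e-05]
top L [ 0.51643966  0.30046867 -5.46941163] 1886.6593737833955 [0.45500302 0.30651805] 648 40
top S [  0.55773335  -0.28749619 -12.83395484] 966.2610338561065 [ 0.5079755  -0.27615747] 384 42
arm top [0.63098386 0.03312872] 0.30922099076926857 816
((630.19287109375, 31.613872528076172), (39.86189270019531, 151.52786254882812), 89.52620697021484)
housing [0.57574032 0.03565713] 0.00040244404424655267 201
stem 0 0 0
pan [0.55960454 0.03029449 0.09939222] 0.00239202579004138 199
((574.4046630859375, 35.22463607788086), 35.8659553527832)
base ((568.2027587890625, 3.969757080078125), (414.6161193847656, 383.017333984375), 61.14767074584961)
tip 0.48 [321.6, 188.1, 9.6, 8.5] [ 0.59851189 -0.0911187   0.11584279]
scene L [  0.5333965    0.3219493  -14.32394488] nan [nan nan] 157 0
scene S [  0.55750336  -0.28673743 -12.68176346] 279.463921322488 [ 0.5086931  -0.27612125] 806 83
arm top [0.64047131 0.02942724] 0.3086471323106934 1095
((632.3005981445312, 33.491458892822266), (42.67570877075195, 151.4225311279297), 86.9419937133789)
housing [0.57494756 0.03709731] 0.0008787795787618263 1055
stem [0.57690726 0.0346345  0.1401221 ] 72 [0.00238274 0.00181453]
pan [0.57849436 0.03342938 0.09957185] 0.0017857153321909724 597
((577.03662109375, 36.01609420776367), 39.25944519042969)
base ((541.0352783203125, 68.06219482421875), (415.1666259765625, 363.8650207519531), 89.9997787475586)
tip 0.56 [346.6, 297.2, 18.6, 34.3] [ 0.61096366 -0.09261811  0.10246826]h.py:40: RuntimeWarning: Mean of empty slice.
  tc=T.mean(0)-c0
  ret = um.true_divide(
h.py:47: RuntimeWarning: Mean of empty slice.
  return np.r_[best.x[1:]+c0,np.degrees(best.x[0])],best.fun,T.mean(0),len(D),len(T)
```

View pics/close.png

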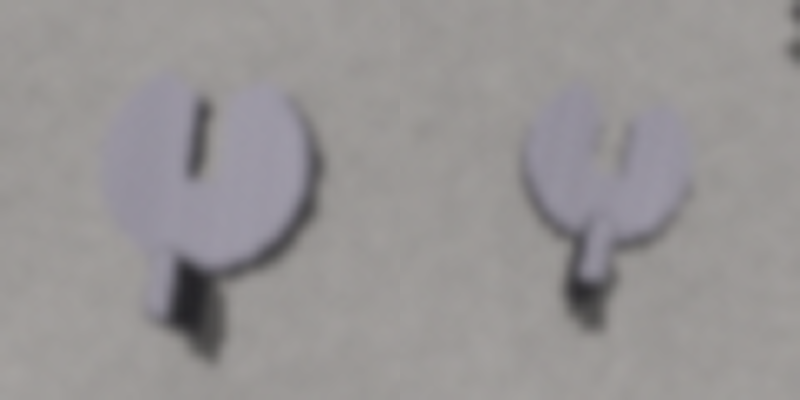

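The close crop shows, left, the large grey weight (slot up toward +x, tab lower left) and, right, the small grey one (same layout). Both are slotted, tabbed and grey, so the choice stands.

```bash
cat >> h.py <<'E'
from scipy.spatial.transform import Rotation as Ro
def toolR(h,lean):
    h,l=np.radians(h),np.radians(lean)
    z=np.array([np.sin(l)*np.cos(h),np.sin(l)*np.sin(h),-np.cos(l)]); y=np.array([-np.sin(h),np.cos(h),0])
    return np.c_[np.cross(y,z),y,z]
def cur():
    S=get_state(); q=S['orientation']; return np.array(S['ee_pos']),Ro.from_quat([q[1],q[2],q[3],q[0]])
def plan(grasp,h,lean,frm=None,back=0.0):
    """shift and turn from current (or frm=(pos,Ro)) pose to grasp"""
    p,R=frm or cur(); T=toolR(h,lean); t=np.array(grasp)-(0.163+back)*T[:,2]
    print('turn',(Ro.from_matrix(T)*R.inv()).as_rotvec().round(4),'shift',(t-p).round(4),'tcp',t.round(4)); return t,Ro.from_matrix(T)
def tool2():
    p,R=cur(); M=R.as_matrix(); g=p+.163*M[:,2]
    print('grasp',g.round(4),'head',np.degrees(np.arctan2(-M[0,1],M[1,1])).round(2),'lean',np.degrees(np.arccos(-M[2,2])).round(2),'f',np.round(get_state()['ft_force'],2),'open',get_state()['opening'],get_state()['time_s'])
E
python3 - <<'E'
from h import *
f=plan((.4555,.3063,.044),-5.5,32,back=.1)
plan((.4555,.3063,.044),-5.5,32,frm=f)
print(get_state()['opening'],get_state()['gripper_force'],get_state()['joint_pos'])
E
```

```text
turn [-0.1114 -0.5483  0.2033] shift [ 0.1292 -0.2765 -0.1376] tcp [0.3168 0.3197 0.267 ]
turn [0. 0. 0.] shift [ 0.0527 -0.0051 -0.0848] tcp [0.3695 0.3146 0.1822]
1.0014623167730234 0.0 [-1.33420004  0.41105911 -0.01270613  1.5962111   0.0056236   1.13428733
 -0.08218936]
```

{"api": "send_rows", "payload": {
  "commands": [
    [-0.1114,-0.5483,0.2033,0.1292,-0.2765,-0.1376,0],
    [-0.1114,-0.5483,0.2033,0.1292,-0.2765,-0.1376,0],
    [-0.1114,-0.5483,0.2033,0.1292,-0.2765,-0.1376,0],
    [-0.1114,-0.5483,0.2033,0.1292,-0.2765,-0.1376,0],
    [-0.1114,-0.5483,0.2033,0.1292,-0.2765,-0.1376,0]
  ],
  "grip_force": 50
}}

```text
time_s: 1.4
ee_pos: [0.2831, 0.3886, 0.3011]
orientation: [0.277, 0.043, 0.96, -0.013]
ft_force: [0.4, 0.2, 0.1]
opening: 1.001
gripper_force: 0.0
```

```bash
python3 - <<'E'
from h import *
f=plan((.4555,.3063,.044),-5.5,32,back=.1); tool2()
E
```

```text
turn [ 0.0013  0.003  -0.0063] shift [ 0.0336 -0.0689 -0.0341] tcp [0.3168 0.3197 0.267 ]
grasp [0.3696 0.3807 0.1632] head -5.14 lean 32.18 f [0.42 0.23 0.12] open 1.0012329973335918 1.4
```

{"api": "send_rows", "payload": {
  "commands": [
    [0,0,0,0.0336,-0.0689,-0.0341,0],
    [0,0,0,0.0336,-0.0689,-0.0341,0],
    [0,0,0,0.0336,-0.0689,-0.0341,0],
    [0,0,0,0.0336,-0.0689,-0.0341,0],
    [0,0,0,0.0336,-0.0689,-0.0341,0]
  ]
}}

```text
time_s: 1.9
ee_pos: [0.3174, 0.3224, 0.2684]
orientation: [0.276, 0.046, 0.96, -0.012]
ft_force: [-0.8, 0.1, 0.4]
opening: 1.002
gripper_force: 0.0
```

```bash
python3 - <<'E'
from h import *
p,d,c=snap('wrist','w1.png'); tool2()
f=plan((.4555,.3063,.044),-5.5,32,back=.1)
P,uv=cloud(c,d); print(np.linalg.inv(np.array(c['camera_from_world'])).round(3).tolist())
try: print(fitdisc(P,.048,.061,.016,np.array((.515,.302))))
except Exception as e: print(e)
E
```

```text
grasp [0.4034 0.3146 0.1302] head -5.4 lean 32.02 f [-0.68  0.04  0.04] open 1.0004549330869659 1.95
turn [-0.0019  0.0005 -0.0018] shift [-0.0006 -0.0028 -0.0014] tcp [0.3168 0.3197 0.267 ]
[[0.094, -0.664, -0.741, 0.265], [0.996, 0.064, 0.069, 0.328], [0.001, -0.745, 0.667, 0.212], [0.0, 0.0, 0.0, 1.0]]
(array([ 0.51419377,  0.30323943, -4.93662944]), np.float64(725.4693776684176), array([0.45139931, 0.30887789]), 5958, 668)
```

View pics/w1.png

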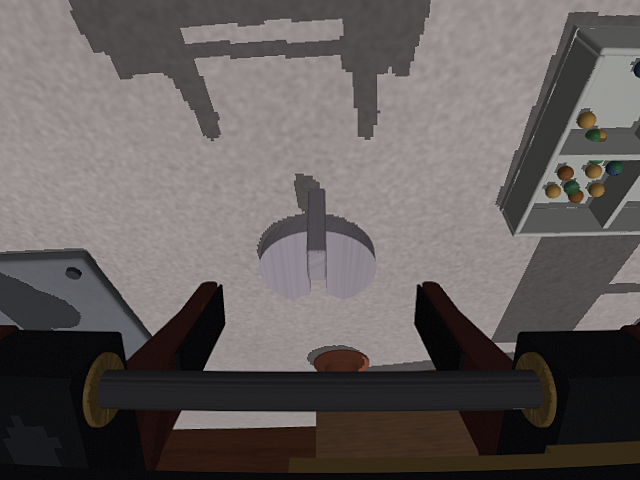

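The wrist view shows the large weight at (317,265) with its tab at (317,215), centred between the fingers. Going down and closing.

{"api": "send_rows", "payload": {
  "commands": [
    [0,0,0,0.015,-0.001,-0.025,0],
    [0,0,0,0.03,-0.002,-0.05,0],
    [0,0,0,0.042,-0.003,-0.07,0],
    [0,0,0,0.0507,-0.0036,-0.0848,0],
    [0,0,0,0.0507,-0.0036,-0.0848,0.5]
  ],
  "grip_force": 50
}}

```text
time_s: 2.45
ee_pos: [0.3685, 0.3181, 0.1818]
orientation: [0.275, 0.045, 0.96, -0.014]
ft_force: [-0.8, -0.1, 0.6]
opening: 0.944
gripper_force: 0.0
```

{"api": "send_rows", "payload": {
  "commands": [
    [0,0,0,0,0,0,1],
    [0,0,0,0,0,0,1],
    [0,0,0,0,0,0,1],
    [0,0,0,0,0,0,1],
    [0,0,0,0,0,0,1]
  ]
}}

```text
time_s: 2.95
ee_pos: [0.3682, 0.3175, 0.1835]
orientation: [0.275, 0.046, 0.96, -0.013]
ft_force: [0.7, 0.6, 0.0]
opening: 0.494
gripper_force: 0.0
```

```bash
python3 - <<'E'
from h import *
tool2(); print(get_state()['gripper_force'],get_state()['ft_torque'])
E
```

```text
grasp [0.4543 0.3093 0.0453] head -5.49 lean 32.0 f [0.67 0.56 0.03] open 0.49397674355840576 2.95
0.0 [ 0.00954943  0.51450511 -0.03083762]
```

{"api": "send_rows", "payload": {
  "commands": [
    [0,0,0,0,0,0,1],
    [0,0,0,0,0,0,1],
    [0,0,0,0,0,0,1],
    [0,0,0,0,0,0,1],
    [0,0,0,0,0,0,1]
  ]
}}

```text
time_s: 3.45
ee_pos: [0.3683, 0.3172, 0.183]
orientation: [0.275, 0.046, 0.96, -0.013]
ft_force: [1.0, 0.1, -0.6]
opening: 0.135
gripper_force: 50.0
```

{"api": "send_rows", "payload": {
  "commands": [
    [0,0,0,0,0,0,1],
    [0,0,0,0,0,0.01,1],
    [0,0,0,0,0,0.03,1],
    [0,0,0,0,0,0.05,1],
    [0,0,0,0,0,0.06,1]
  ]
}}

```text
time_s: 3.95
ee_pos: [0.3683, 0.3172, 0.2441]
orientation: [0.275, 0.046, 0.96, -0.013]
ft_force: [0.1, 0.9, -3.0]
opening: 0.138
gripper_force: 50.0
```

```bash
python3 - <<'E'
from h import *
tool2(); print(get_state()['gripper_force'],get_state()['ft_torque'])
f=cur()
# disc centre target & plan preview for placing from left: heading -94
M=f[1].as_matrix()
p,d,c=snap('wrist','w2.png'); P,uv=cloud(c,d)
g=f[0]+.163*M[:,2]
R=P[(np.hypot(P[:,0]-g[0]-.06,P[:,1]-g[1])<.065)&(P[:,2]>.03)&(P[:,2]<.1)]
u=(R-g)@toolR(-5.5,0)  # cols: -fwd? , y, down
print('heights hist',np.histogram(R[:,2],np.arange(.03,.1,.005)))
D=R[(R[:,2]>.06)&(R[:,2]<.09)]
A=np.c_[D[:,:2]-D[:,:2].mean(0),np.ones(len(D))]; co=np.linalg.lstsq(A,D[:,2],rcond=None)[0]; print('tilt',np.degrees(co[:2]),co[2])
E
```

```text
grasp [0.4543 0.3091 0.1059] head -5.52 lean 31.98 f [ 0.12  0.93 -3.  ] open 0.1382852815625754 3.95
49.9985146522522 [9.41842221e-02 9.20563386e-01 7.08421165e-04]
heights hist (array([   0,    0,    0,    0,    0,    0,  477,  962,  966, 3145,    5,
        161,  201,   68]), array([0.03 , 0.035, 0.04 , 0.045, 0.05 , 0.055, 0.06 , 0.065, 0.07 ,
       0.075, 0.08 , 0.085, 0.09 , 0.095, 0.1  ]))
tilt [ 7.33282083 -0.67811272] 0.07447051860296046
```

```bash
cat >> h.py <<'E'
def inhand(P,zt,r,tabx,c0,h0):
    """tilt of the disc top near height zt, and centre/heading fit"""
    q=P[(np.hypot(*(P[:,:2]-c0).T)<r+.01)]; D=q[abs(q[:,2]-zt)<.006]
    for _ in range(6):
        A=np.c_[D[:,:2]-c0,np.ones(len(D))]; co=np.linalg.lstsq(A,D[:,2],rcond=None)[0]; e=abs(np.c_[q[:,:2]-c0,np.ones(len(q))]@co-q[:,2]); D=q[e<.0015]
    print('tilt x,y deg',np.degrees(co[:2]).round(2),'top z at c0',co[2].round(4),len(D))
    print('fit',fitdisc(P,r,tabx,co[2],np.array(c0),tabtop=co[2]+.045 if r>.04 else co[2]+.047,a0=np.radians(h0)))
E
python3 - <<'E'
from h import *
f=cur(); M=f[1].as_matrix(); g=f[0]+.163*M[:,2]
p,d,c=snap('wrist'); P,uv=cloud(c,d)
h=np.radians(-5.5); c0=g[:2]+.061*np.array([np.cos(h),np.sin(h)]); print('expected centre',c0)
inhand(P,.0765,.048,.061,c0,-5.5)
a=plan((.4543,.3091,.19),-5.5,32)
E
```

```text
expected centre [0.51542744 0.30347737]
tilt x,y deg [0.52 0.03] top z at c0 0.0776 2867
fit (array([ 0.50442744,  0.30446695, -6.9078213 ]), np.float64(4316.6077375461), array([0.44310194, 0.31120155]), 4194, 2506)
turn [-0.0024  0.0005  0.0006] shift [-0.0002  0.      0.0842] tcp [0.3683 0.3174 0.3282]
```

```bash
cat >> h.py <<'E'
def tgt(c,h,tabx,z,zg,lean=32,frm=None):
    a=np.radians(h); return plan((c[0]-tabx*np.cos(a),c[1]-tabx*np.sin(a),z+zg),h,lean,frm=frm)
E
python3 - <<'E'
from h import *
tool2()
f=tgt((.586,.136),-96,.061,.113,.0453)
p,R=cur(); print('rotz equiv',-90.5*np.pi/180)
E
```

```text
grasp [0.4545 0.3094 0.1058] head -5.53 lean 32.01 f [-0.8   0.45 -2.56] open 0.13890937908406492 4.05
turn [-1.500e-03  2.300e-03 -1.579e+00] shift [ 0.2329 -0.0348  0.0525] tcp [0.6014 0.2826 0.2965]
rotz equiv -1.579522973054868
```

{"api": "send_rows", "payload": {
  "commands": [
    [0,0,-0.12,0.015,-0.002,0.02,1],
    [0,0,-0.26,0.035,-0.005,0.04,1],
    [0,0,-0.4,0.055,-0.008,0.0525,1],
    [0,0,-0.53,0.0776,-0.0116,0.0525,1],
    [0,0,-0.66,0.097,-0.0145,0.0525,1]
  ]
}}

```text
time_s: 4.55
ee_pos: [0.4661, 0.3026, 0.295]
orientation: [0.256, 0.357, 0.892, -0.102]
ft_force: [0.1, -0.5, -2.6]
opening: 0.135
gripper_force: 50.0
```

{"api": "send_rows", "payload": {
  "commands": [
    [0,0,-0.13,0.02,-0.003,0,1],
    [0,0,-0.27,0.04,-0.006,0,1],
    [0,0,-0.41,0.06,-0.009,0,1],
    [0,0,-0.54,0.08,-0.012,0,1],
    [0,0,-0.67,0.1,-0.015,0,1]
  ]
}}

```text
time_s: 5.05
ee_pos: [0.5658, 0.288, 0.2939]
orientation: [0.209, 0.63, 0.725, -0.182]
ft_force: [0.2, -0.3, -3.7]
opening: 0.139
gripper_force: 50.0
```

```bash
python3 - <<'E'
from h import *
tool2()
f=tgt((.586,.136),-96,.061,.113,.0453)
print(np.round(get_state()['joint_pos'],2))
E
```

```text
grasp [0.5778 0.2022 0.1558] head -81.98 lean 32.11 f [ 0.18 -0.27 -3.68] open 0.1387874068086891 5.05
turn [ 0.0019 -0.0005 -0.2447] shift [ 0.0356 -0.0054  0.0027] tcp [0.6014 0.2826 0.2965]
[-0.97  0.66  0.45  1.63  0.26  1.17 -0.57]
```

{"api": "send_rows", "payload": {
  "commands": [
    [0,0,-0.12,0.018,-0.003,0.0,1],
    [0,0,-0.24,0.0356,-0.0054,0.001,1],
    [0,0,-0.24,0.0356,-0.0054,0.002,1],
    [0,0,-0.24,0.0356,-0.0054,0.002,1],
    [0,0,-0.24,0.0356,-0.0054,0.002,1]
  ]
}}

```text
time_s: 5.55
ee_pos: [0.5999, 0.2829, 0.2967]
orientation: [0.186, 0.71, 0.648, -0.204]
ft_force: [-0.2, -0.1, -3.4]
opening: 0.134
gripper_force: 50.0
```

```bash
python3 - <<'E'
from h import *
tool2()
p,d,c=snap('wrist','w3.png'); P,uv=cloud(c,d)
f=cur(); M=f[1].as_matrix(); g=f[0]+.163*M[:,2]
h=np.arctan2(-M[0,1],M[1,1]); dr=np.array([np.cos(h),np.sin(h)]); pr=np.array([-dr[1],dr[0]])
c0=g[:2]+.061*dr; print('c0',c0)
# disc top in disc frame
q=np.c_[(P[:,:2]-c0)@dr,(P[:,:2]-c0)@pr,P[:,2]]
m=(abs(q[:,2]-.129)<.006)&(np.hypot(q[:,0],q[:,1])<.06)&(q[:,0]>-.04); D=q[m]
print(len(D)); 
for a,b in [(0,.01),(.01,.02),(.02,.03),(.03,.04),(.04,.05)]:
    s=np.sort(D[(D[:,0]>a)&(D[:,0]<b)][:,1]); 
    if len(s)>5:
        k=np.argmax(np.diff(s)); print(a,'rim',s[0].round(4),s[-1].round(4),'slot',s[k].round(4),s[k+1].round(4),'mid',((s[k]+s[k+1])/2).round(4))
print('xmax',D[:,0].max(), 'z',np.median(D[:,2]), np.polyfit(D[:,0],D[:,2],1),np.polyfit(D[:,1],D[:,2],1))
st=P[(np.hypot(P[:,0]-.576,P[:,1]-.036)<.03)&(P[:,2]>.118)&(P[:,2]<.18)]; print('stem',np.median(st,0) if len(st) else 0,len(st))
Hs=P[(np.hypot(P[:,0]-.576,P[:,1]-.036)<.06)&(P[:,2]>.2)&(P[:,2]<.28)];print('hous',len(Hs))
E
```

```text
grasp [0.5918 0.1969 0.1586] head -95.28 lean 32.03 f [-0.24 -0.05 -3.38] open 0.13372480764579558 5.55
c0 [0.58617594 0.1362882 ]
3060
xmax -0.0013535823252236489 z 0.1304526199511996 [0.05718519 0.1311496 ] [-0.00061002  0.12982127]
stem [0.57584301 0.04021272 0.15934106] 494
hous 0
```

View pics/w3.png

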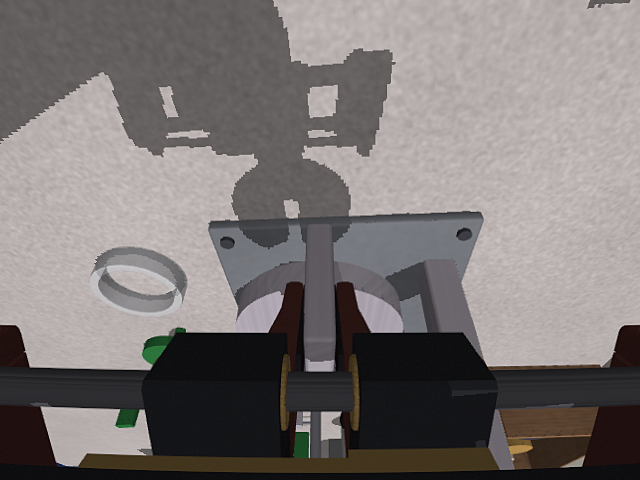

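```bash
cat >> h.py <<'E'
def slot(n,c0,h,zt,r,save=None):
    p,d,c=snap(n,save); P,uv=cloud(c,d); h=np.radians(h); dr=np.array([np.cos(h),np.sin(h)]); pr=np.array([-dr[1],dr[0]])
    q=np.c_[(P[:,:2]-c0)@dr,(P[:,:2]-c0)@pr,P[:,2]]
    D=q[(abs(q[:,2]-zt)<.004)&(np.hypot(q[:,0],q[:,1])<r+.008)]; print(n,len(D),'z',np.median(D[:,2]) if len(D) else '')
    for a in np.arange(-.04,.05,.01):
        s=np.sort(D[(D[:,0]>a)&(D[:,0]<a+.01)][:,1])
        if len(s)>5:
            k=np.argmax(np.diff(s)); print(a.round(3),'rim',s[0].round(4),s[-1].round(4),'gap',s[k].round(4),s[k+1].round(4),'mid',((s[k]+s[k+1])/2).round(4))
    if len(D): print('xmax',D[:,0].max(),'slopes',np.degrees(np.linalg.lstsq(np.c_[D[:,:2],np.ones(len(D))],D[:,2],rcond=None)[0][:2]))
    return P
E
python3 - <<'E'
from h import *
for n in ('top','scene'): slot(n,np.array((.5862,.1363)),-95.4,.1295,.048)
E
```

```text
top 624 z 0.12934360218096075
-0.04 rim -0.0342 0.0349 gap -0.0342 -0.0294 mid -0.0318
-0.03 rim -0.0402 0.0414 gap -0.0399 -0.0364 mid -0.0381
-0.02 rim -0.0438 0.0455 gap -0.0357 -0.0327 mid -0.0342
-0.01 rim -0.0467 0.0504 gap -0.0009 0.0085 mid 0.0038
0.0 rim -0.0449 0.0479 gap -0.0056 0.0084 mid 0.0014
0.01 rim -0.0447 0.0479 gap -0.0067 0.0088 mid 0.001
0.02 rim -0.0404 0.0442 gap -0.0048 0.0086 mid 0.0019
0.03 rim -0.0335 0.0358 gap -0.0084 0.0096 mid 0.0006
xmax 0.040398034480641234 slopes [0.16919617 0.01678709]
scene 307 z 0.130106651953097
-0.03 rim -0.0457 -0.0252 gap -0.0366 -0.0331 mid -0.0349
-0.02 rim -0.0471 -0.0175 gap -0.0437 -0.041 mid -0.0424
-0.01 rim -0.0474 -0.006 gap -0.0264 -0.023 mid -0.0247
0.0 rim -0.0458 -0.0056 gap -0.0141 -0.0119 mid -0.013
0.01 rim -0.0377 0.0115 gap -0.0061 0.0091 mid 0.0015
0.02 rim -0.0278 0.0202 gap -0.0054 0.0074 mid 0.001
0.03 rim -0.0238 0.0302 gap -0.0041 0.0087 mid 0.0023
0.04 rim -0.0201 0.0313 gap -0.0104 0.0223 mid 0.0059
xmax 0.0422469261410421 slopes [-0.0955136  -0.38068728]
```

{"api": "send_rows", "payload": {
  "commands": [
    [0,0,0,-0.002,-0.01,0,1],
    [0,0,0,-0.004,-0.022,0,1],
    [0,0,0,-0.0052,-0.032,0,1],
    [0,0,0,-0.006,-0.04,0,1],
    [0,0,0,-0.006,-0.04,0,1]
  ]
}}

```text
time_s: 6.2
ee_pos: [0.595, 0.2402, 0.298]
orientation: [0.185, 0.712, 0.646, -0.204]
ft_force: [-0.1, -0.4, -4.1]
opening: 0.137
gripper_force: 50.0
```

```bash
python3 - <<'E'
from h import *
tool2(); p,R=cur(); M=R.as_matrix(); g=p+.163*M[:,2]; h=np.arctan2(-M[0,1],M[1,1]); c0=g[:2]+.061*np.array([np.cos(h),np.sin(h)]); print(c0,np.degrees(h))
P=slot('wrist',c0,np.degrees(h),.1295,.048)
st=P[(np.hypot(P[:,0]-.576,P[:,1]-.036)<.03)&(P[:,2]>.118)&(P[:,2]<.18)]; print('stem',np.median(st,0) if len(st) else 0,len(st))
P=slot('scene',c0,np.degrees(h),.1295,.048,'s2.png')
P=slot('top',c0,np.degrees(h),.1295,.048)
p=cv2.imread('pics/s2.png');cv2.imwrite('pics/s2c.png',cv2.resize(p[170:330,300:500],(800,640),interpolation=cv2.INTER_CUBIC)[:600])
E
```

```text
grasp [0.5867 0.1542 0.1598] head -95.6 lean 32.04 f [-0.11 -0.43 -4.06] open 0.13702431713030372 6.2
[0.58069968 0.09345309] -95.59816405733883
wrist 3574 z 0.13111408017562998
-0.04 rim -0.0376 0.0408 gap -0.0167 0.0201 mid 0.0017
-0.03 rim -0.0431 0.0455 gap -0.019 0.0224 mid 0.0017
-0.02 rim -0.0452 0.048 gap -0.0226 0.026 mid 0.0017
-0.01 rim -0.0463 0.0491 gap -0.0267 0.0297 mid 0.0015
xmax -0.0028639376380268696 slopes [3.70578125 0.0063382 ]
stem [0.57650778 0.04126518 0.1692874 ] 479
scene 550 z 0.13027535770166032
-0.04 rim -0.0338 0.0076 gap -0.0337 -0.0301 mid -0.0319
-0.03 rim -0.0345 0.0134 gap 0.0101 0.0134 mid 0.0118
-0.02 rim -0.0244 0.0268 gap -0.0137 -0.0103 mid -0.012
-0.01 rim -0.022 0.0323 gap -0.0034 0.0018 mid -0.0008
0.0 rim -0.0232 0.0426 gap -0.0048 0.007 mid 0.0011
0.01 rim -0.0217 0.0478 gap -0.0036 0.0098 mid 0.0031
0.02 rim -0.0246 0.0429 gap -0.0051 0.0089 mid 0.0019
0.03 rim -0.0325 0.0394 gap -0.0058 0.0139 mid 0.004
xmax 0.04058451300865522 slopes [-0.55489883  0.05510262]
top 547 z 0.1297532834337598
-0.04 rim -0.0353 0.0406 gap -0.0353 -0.0315 mid -0.0334
-0.03 rim -0.04 0.0455 gap -0.0336 -0.0305 mid -0.0321
-0.02 rim -0.0449 0.0481 gap 0.0074 0.0109 mid 0.0091
-0.01 rim -0.0458 0.0489 gap -0.0053 0.0082 mid 0.0014
0.0 rim -0.0449 0.049 gap 0.0273 0.049 mid 0.0381
0.01 rim -0.0438 0.0096 gap -0.0061 0.0096 mid 0.0018
0.02 rim -0.0409 -0.0061 gap -0.0176 -0.0146 mid -0.0161
0.03 rim -0.0336 -0.0134 gap -0.0336 -0.03 mid -0.0318
xmax 0.03984634801670981 slopes [-0.24865754 -0.14230138]
```

View pics/s2c.png

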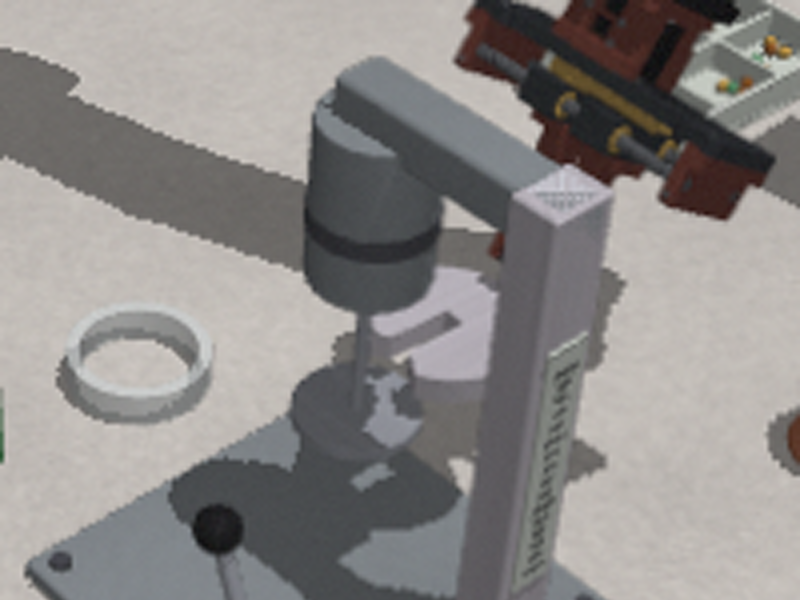

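{"api": "send_rows", "payload": {
  "commands": [
    [0,0,0,-0.0018,-0.012,0,1],
    [0,0,0,-0.003,-0.024,0,1],
    [0,0,0,-0.0042,-0.036,0,1],
    [0,0,0,-0.0053,-0.047,0,1],
    [0,0,0,-0.0063,-0.0565,0,1]
  ]
}}

```text
time_s: 6.85
ee_pos: [0.5885, 0.1843, 0.2977]
orientation: [0.185, 0.712, 0.646, -0.204]
ft_force: [0.3, -0.7, -2.7]
opening: 0.135
gripper_force: 50.0
```

```bash
cat >> h.py <<'E'
def chk(tabx,zt,r,cams=('scene',)):
    tool2(); p,R=cur(); M=R.as_matrix(); g=p+.163*M[:,2]; h=np.arctan2(-M[0,1],M[1,1]); c0=g[:2]+tabx*np.array([np.cos(h),np.sin(h)]); print('disc centre',c0.round(4))
    for n in cams: slot(n,c0,np.degrees(h),zt,r,None)
E
python3 - <<'E'
from h import *
chk(.061,.1305,.048,())
p,d,c=snap('scene','s3.png'); P,_=cloud(c,d)
pl=P[(np.hypot(P[:,0]-.576,P[:,1]-.036)<.034)&(abs(P[:,2]-.1)<.008)]; print('pan z',np.median(pl[:,2]),len(pl))
p=cv2.imread('pics/s3.png');cv2.imwrite('pics/s3c.png',cv2.resize(p[210:300,350:470],(800,600),interpolation=cv2.INTER_CUBIC))
E
```

```text
grasp [0.5802 0.0983 0.1595] head -95.52 lean 32.01 f [ 0.32 -0.74 -2.67] open 0.13478334156429742 6.85
disc centre [0.5744 0.0376]
pan z 0.09914424687133772 99
```

View pics/s3c.png

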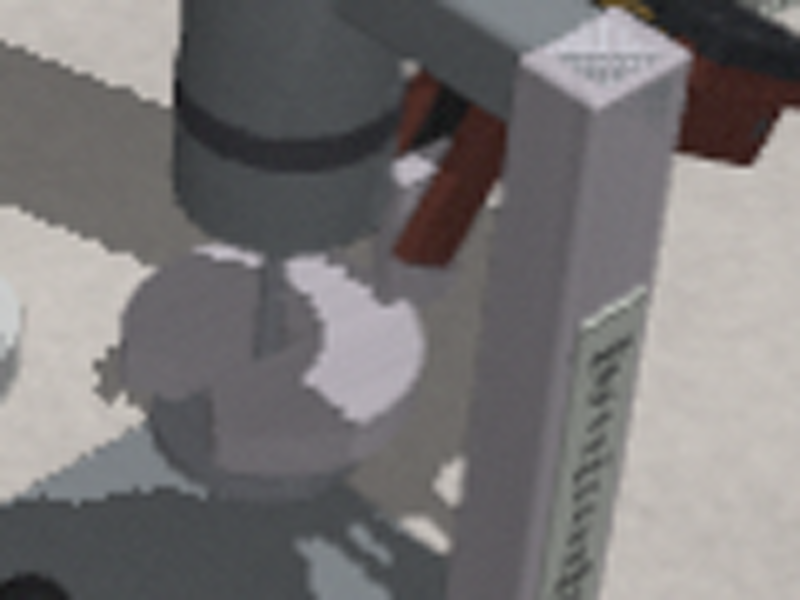

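The scene crop shows the disc around the stem (stem at (270,300)) above the plate. Lowering now.

{"api": "send_rows", "payload": {
  "commands": [
    [0,0,0,0,0,-0.006,1],
    [0,0,0,0,0,-0.013,1],
    [0,0,0,0,0,-0.018,1],
    [0,0,0,0,0,-0.022,1],
    [0,0,0,0,0,-0.0245,1]
  ]
}}

```text
time_s: 7.4
ee_pos: [0.5886, 0.1865, 0.2725]
orientation: [0.185, 0.711, 0.647, -0.204]
ft_force: [-0.5, 0.9, 0.0]
opening: 0.135
gripper_force: 50.0
```

{"api": "send_rows", "payload": {
  "commands": [
    [0,0,0,0,0,0,1],
    [0,0,0,0,0,0,1],
    [0,0,0,0,0,0,1],
    [0,0,0,0,0,0,1],
    [0,0,0,0,0,0,1]
  ]
}}

```text
time_s: 7.9
ee_pos: [0.5887, 0.1859, 0.2732]
orientation: [0.185, 0.711, 0.647, -0.204]
ft_force: [-0.1, 1.3, 0.1]
opening: 0.134
gripper_force: 50.0
```

```bash
python3 - <<'E'
from h import *
chk(.061,.106,.048,('scene','top'))
E
```

```text
grasp [0.5805 0.0999 0.135 ] head -95.46 lean 31.99 f [-0.1   1.28  0.11] open 0.13436507448796164 7.9
disc centre [0.5747 0.0392]
scene 918 z 0.10577371787900153
-0.04 rim -0.0296 0.0348 gap 0.0289 0.0328 mid 0.0308
-0.03 rim -0.0427 0.0418 gap -0.0294 -0.0227 mid -0.026
-0.02 rim -0.0448 0.047 gap -0.0215 -0.0134 mid -0.0174
-0.01 rim -0.0492 0.0505 gap -0.0098 -0.0032 mid -0.0065
0.0 rim -0.0463 0.0515 gap -0.0043 0.0018 mid -0.0013
0.01 rim -0.0431 0.0524 gap -0.0053 0.0092 mid 0.002
0.02 rim -0.0418 0.0454 gap -0.0043 0.0072 mid 0.0014
0.03 rim -0.0341 0.0377 gap -0.0053 0.0112 mid 0.0029
0.04 rim -0.0216 0.0282 gap -0.0192 0.0229 mid 0.0019
xmax 0.042167287781528104 slopes [-0.25964316 -0.11590471]
top 307 z 0.10565623749194297
-0.04 rim -0.0331 0.0027 gap -0.0258 -0.0224 mid -0.0241
-0.03 rim -0.0386 -0.0073 gap -0.0132 -0.0106 mid -0.0119
-0.02 rim -0.044 -0.012 gap -0.0382 -0.0345 mid -0.0364
-0.01 rim -0.045 -0.0138 gap -0.0258 -0.0232 mid -0.0245
0.0 rim -0.0454 -0.0124 gap -0.0391 -0.0357 mid -0.0374
0.01 rim -0.0432 -0.0054 gap -0.0238 -0.0202 mid -0.022
0.02 rim -0.0397 0.0388 gap 0.0196 0.0388 mid 0.0292
0.03 rim -0.036 0.0364 gap -0.0064 0.0084 mid 0.001
0.04 rim -0.0262 0.0258 gap -0.0226 0.021 mid -0.0008
xmax 0.04287102676483451 slopes [-0.0707035   0.12633793]
```

{"api": "send_rows", "payload": {
  "commands": [
    [0,0,0,0,-0.001,0,1],
    [0,0,0,-0.0002,-0.002,0,1],
    [0,0,0,-0.0003,-0.003,0,1],
    [0,0,0,-0.0003,-0.003,0,1],
    [0,0,0,-0.0003,-0.003,0,1]
  ]
}}

```text
time_s: 8.5
ee_pos: [0.5884, 0.1826, 0.2731]
orientation: [0.186, 0.711, 0.646, -0.204]
ft_force: [0.5, 1.1, 0.2]
opening: 0.136
gripper_force: 50.0
```

{"api": "send_rows", "payload": {
  "commands": [
    [0,0,0,0,0,0,0.6],
    [0,0,0,0,0,0,0.6],
    [0,0,0,0,0,0,0.6],
    [0,0,0,0,0,0,0.6],
    [0,0,0,0,0,0,0.6]
  ]
}}

```text
time_s: 9.0
ee_pos: [0.5883, 0.1828, 0.2731]
orientation: [0.185, 0.711, 0.647, -0.204]
ft_force: [-0.4, -0.3, 0.8]
opening: 0.396
gripper_force: 0.0
```

```bash
python3 - <<'E'
from h import *
chk(.061,.106,.048,('scene',))
E
```

```text
grasp [0.5801 0.0968 0.1348] head -95.46 lean 32.0 f [-0.4  -0.26  0.81] open 0.396297174425099 9.0
disc centre [0.5743 0.0361]
scene 824 z 0.10421592076260028
-0.04 rim -0.0287 0.035 gap 0.0295 0.0342 mid 0.0319
-0.03 rim -0.0427 0.0416 gap -0.0303 -0.0213 mid -0.0258
-0.02 rim -0.0439 0.0482 gap -0.0171 -0.0098 mid -0.0135
-0.01 rim -0.0467 0.0506 gap -0.0055 0.0028 mid -0.0013
0.0 rim -0.0458 0.0509 gap -0.0049 0.0003 mid -0.0023
0.01 rim -0.0448 0.0481 gap -0.0046 0.0106 mid 0.003
0.02 rim -0.0406 0.0455 gap -0.0055 0.0082 mid 0.0014
0.03 rim -0.035 0.0386 gap -0.0046 0.0121 mid 0.0037
xmax 0.04186241683478156 slopes [-0.17038054 -0.10173043]
```

Large weight released, flat, and the hanger sank about 11 mm. Retreating and heading for the small one.

{"api": "send_rows", "payload": {
  "commands": [
    [0,0,0,0.001,0.013,0.021,0.5],
    [0,0,0,0.003,0.032,0.051,0.3],
    [0,0,0,0.005,0.053,0.085,0],
    [0,0,0.1,-0.03,0.045,0.085,0],
    [0,0,0.24,-0.08,0.025,0.085,0]
  ]
}}

```text
time_s: 9.55
ee_pos: [0.5127, 0.2112, 0.3586]
orientation: [0.21, 0.627, 0.729, -0.178]
ft_force: [0.7, -0.4, 0.9]
opening: 0.818
gripper_force: 0.0
```

{"api": "send_rows", "payload": {
  "commands": [
    [0,0,0.13,-0.045,-0.02,0,0],
    [0,0,0.27,-0.09,-0.04,0,0],
    [0,0,0.41,-0.108,-0.08,0,0],
    [0,0,0.54,-0.11,-0.125,-0.01,0],
    [0,0,0.67,-0.115,-0.17,-0.02,0]
  ]
}}

```text
time_s: 10.05
ee_pos: [0.3962, 0.0385, 0.3382]
orientation: [0.257, 0.351, 0.895, -0.1]
ft_force: [1.6, -1.3, 0.9]
opening: 1.001
gripper_force: 0.0
```

```bash
python3 - <<'E'
from h import *
tool2(); f=plan((.508,-.276,.042),-12.8,32,back=.1); print(np.round(get_state()['joint_pos'],2))
p,d,c=snap('scene','s4.png'); P,uv=cloud(c,d)
q=P[(np.hypot(P[:,0]-.576,P[:,1]-.036)<.045)&(abs(P[:,2]-.104)<.006)]; print('large top',np.median(q[:,2]),np.degrees(np.linalg.lstsq(np.c_[q[:,:2],np.ones(len(q))],q[:,2],rcond=None)[0][:2]),len(q))
E
```

```text
grasp [ 0.4597 -0.02    0.1999] head -42.86 lean 31.99 f [ 1.57 -1.31  0.86] open 1.0007017896974486 10.05
turn [-0.0018  0.0007  0.5246] shift [-0.0241 -0.2836 -0.0731] tcp [ 0.3721 -0.2451  0.265 ]
[-0.97  0.03  0.54  2.36  0.83  0.7  -0.23]
large top 0.10395628920424616 [-0.21189306  0.32919202] 801
```

{"api": "send_rows", "payload": {
  "commands": [
    [0,0,0.12,-0.004,-0.046,-0.012,0],
    [0,0,0.25,-0.008,-0.094,-0.024,0],
    [0,0,0.38,-0.012,-0.141,-0.036,0],
    [0,0,0.5246,-0.016,-0.188,-0.048,0],
    [0,0,0.5246,-0.02,-0.235,-0.06,0]
  ]
}}

```text
time_s: 10.6
ee_pos: [0.3873, -0.1004, 0.3023]
orientation: [0.263, 0.182, 0.945, -0.063]
ft_force: [-0.2, 0.7, -0.4]
opening: 1.001
gripper_force: 0.0
```

{"api": "send_rows", "payload": {
  "commands": [
    [0,0,0,-0.0041,-0.0486,-0.0131,0],
    [0,0,0,-0.0041,-0.0486,-0.0131,0],
    [0,0,0,-0.0041,-0.0486,-0.0131,0],
    [0,0,0,-0.0041,-0.0486,-0.0131,0],
    [0,0,0,-0.0041,-0.0486,-0.0131,0]
  ]
}}

```text
time_s: 11.1
ee_pos: [0.383, -0.149, 0.289]
orientation: [0.262, 0.183, 0.945, -0.064]
ft_force: [-0.3, -0.3, -0.1]
opening: 1.003
gripper_force: 0.0
```

```bash
python3 - <<'E'
from h import *
tool2(); p,d,c=snap('wrist','w5.png'); P,uv=cloud(c,d)
print(fitdisc(P,.038,.051,.014,np.array((.5577,-.287)),a0=-.2))
for t in P[abs(P[:,2]-.06)<.003],:
    t=t[np.hypot(t[:,0]-.508,t[:,1]+.276)<.04]; print('tab top',t.mean(0),t.min(0),t.max(0),cv2.minAreaRect((t[:,:2]*1000).astype(np.float32)))
f=plan((.508,-.276,.042),-12.8,32)
E
```

```text
grasp [ 0.4601 -0.1842  0.1498] head -22.27 lean 31.32 f [-0.29 -0.27 -0.12] open 1.0026808967558796 11.1
(array([  0.55770024,  -0.28420191, -13.37522125]), np.float64(1409.214106027548), array([ 0.50626783, -0.27261286]), 2548, 613)
tab top [ 0.50606594 -0.27244637  0.06000976] [ 0.49214292 -0.28246487  0.05700225] [ 0.52399627 -0.26513535  0.06158315] ((508.0457458496094, -273.74566650390625), (12.169970512390137, 30.857637405395508), 76.9551773071289)
turn [ 0.0196 -0.0188  0.1642] shift [ 0.0406 -0.1084 -0.1089] tcp [ 0.4238 -0.2569  0.1802]
```

```bash
python3 - <<'E'
from h import *
f=plan((.508,-.274,.042),-13,32,back=.08);plan((.508,-.274,.042),-13,32,frm=f)
E
```

```text
turn [ 0.0196 -0.0188  0.1607] shift [-0.0007 -0.0966 -0.0411] tcp [ 0.3825 -0.245   0.2481]
turn [0. 0. 0.] shift [ 0.0413 -0.0095 -0.0678] tcp [ 0.4238 -0.2546  0.1802]
```

{"api": "send_rows", "payload": {
  "commands": [
    [0.008,-0.008,0.06,0,-0.035,-0.015,0],
    [0.0196,-0.0188,0.12,0,-0.07,-0.03,0],
    [0.0196,-0.0188,0.1607,-0.0007,-0.0966,-0.0411,0],
    [0.0196,-0.0188,0.1607,-0.0007,-0.0966,-0.0411,0],
    [0.0196,-0.0188,0.1607,-0.0007,-0.0966,-0.0411,0]
  ]
}}

```text
time_s: 11.65
ee_pos: [0.3841, -0.2105, 0.2483]
orientation: [0.251, 0.117, 0.96, -0.044]
ft_force: [0.6, 0.6, -0.3]
opening: 0.999
gripper_force: 0.0
```

```bash
python3 - <<'E'
from h import *
tool2(); p,d,c=snap('wrist','w5.png'); P,uv=cloud(c,d)
t=P[abs(P[:,2]-.06)<.003]
t=t[np.hypot(t[:,0]-.508,t[:,1]+.276)<.04]; print('tab top',t.mean(0),cv2.minAreaRect((t[:,:2]*1000).astype(np.float32)))
f=plan((.508,-.274,.042),-13,32)
E
```

```text
grasp [ 0.4609 -0.2338  0.1064] head -14.23 lean 29.47 f [ 0.58  0.61 -0.34] open 0.9990170863392573 11.65
tab top [ 0.50249959 -0.28166245  0.05931058] ((504.0227355957031, -282.5694274902344), (12.192371368408203, 30.495698928833008), 76.1224365234375)
turn [ 0.0143 -0.0495  0.0339] shift [ 0.0419 -0.0374 -0.0673] tcp [ 0.4238 -0.2546  0.1802]
```

```bash
python3 - <<'E'
from h import *
S=get_state(); print(np.round(S['joint_pos'],3),np.round(S['joint_vel'],3)); tool2()
f=plan((.508,-.274,.042),-13,32,back=.08)
E
```

```text
[ 1.042  0.335 -0.693  2.353  1.52   0.15   0.27 ] [-0.177 -0.06   0.192  0.032 -0.156  0.037 -0.005]
grasp [ 0.4584 -0.2414  0.1057] head -14.91 lean 29.48 f [ 1.47 -0.81 -1.34] open 0.9977391269341972 11.7
turn [ 0.0143 -0.0495  0.0339] shift [ 0.0006 -0.0278  0.0005] tcp [ 0.3825 -0.245   0.2481]
```

{"api": "send_rows", "payload": {
  "commands": [
    [0.0143,-0.0495,0.0339,0.0205,-0.028,-0.03,0],
    [0.0143,-0.0495,0.0339,0.0205,-0.028,-0.03,0],
    [0.0143,-0.0495,0.0339,0.0205,-0.028,-0.03,0],
    [0.0143,-0.0495,0.0339,0.0205,-0.028,-0.03,0],
    [0.0143,-0.0495,0.0339,0.0205,-0.028,-0.03,0]
  ]
}}

```text
time_s: 12.2
ee_pos: [0.4039, -0.2382, 0.2187]
orientation: [0.273, 0.105, 0.956, -0.03]
ft_force: [0.5, -0.9, 0.3]
opening: 1.0
gripper_force: 0.0
```

```bash
python3 - <<'E'
from h import *
p,d,c=snap('wrist','w6.png');S=get_state(); print(np.round(S['joint_pos'],3),np.round(S['joint_vel'],3)); tool2()
P,uv=cloud(c,d)
t=P[abs(P[:,2]-.06)<.003]
t=t[np.hypot(t[:,0]-.508,t[:,1]+.276)<.04]; print('tab top',t.mean(0),cv2.minAreaRect((t[:,:2]*1000).astype(np.float32)))
f=plan((.508,-.274,.042),-13,32)
f=plan((.508,-.274,.042),-13,28)
E
```

```text
[ 1.164  0.497 -0.813  2.309  1.96   0.215 -0.042] [ 0.007 -0.008 -0.007  0.     0.021  0.    -0.01 ]
grasp [ 0.4882 -0.2571  0.0807] head -12.51 lean 31.94 f [ 0.27  0.48 -0.15] open 0.9978090069982037 12.25
tab top [ 0.50363928 -0.27509228  0.06032597] ((496.80609130859375, -280.4096374511719), (52.86517333984375, 27.002765655517578), 27.146705627441406)
turn [ 0.0012 -0.0013 -0.0085] shift [ 0.0198 -0.0163 -0.0388] tcp [ 0.4238 -0.2546  0.1802]
turn [ 0.0166  0.0668 -0.0086] shift [ 0.0294 -0.0185 -0.0331] tcp [ 0.4334 -0.2568  0.1859]
```

{"api": "send_rows", "payload": {
  "commands": [
    [0,0,-0.0085,0.003,-0.01,-0.006,0],
    [0,0,-0.0085,0.01,-0.0145,-0.018,0],
    [0,0,-0.0085,0.016,-0.016,-0.03,0],
    [0,0,-0.0085,0.0198,-0.0163,-0.0388,0],
    [0,0,-0.0085,0.0198,-0.0163,-0.0388,0]
  ]
}}

```text
time_s: 12.75
ee_pos: [0.4239, -0.256, 0.1788]
orientation: [0.273, 0.11, 0.955, -0.031]
ft_force: [-0.5, 1.1, 0.0]
opening: 0.999
gripper_force: 0.0
```

```bash
python3 - <<'E'
from h import *
p,d,c=snap('wrist','w7.png');S=get_state(); print(np.round(S['joint_pos'],3)); tool2()
E
```

```text
[ 1.182  0.652 -0.845  2.265  2.068  0.325 -0.082]
grasp [ 0.5077 -0.2754  0.0409] head -13.08 lean 31.93 f [ 0.3   0.12 -0.1 ] open 1.000334884020554 12.8
```

View pics/w7.png

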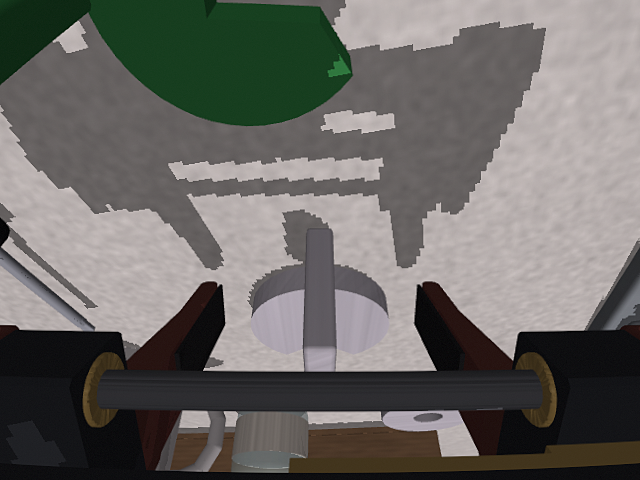

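The wrist view shows the tab at (319,300), midway between the fingers at 222 and 417. Closing and lifting.

{"api": "send_rows", "payload": {
  "commands": [
    [0,0,0,0,0,0,1],
    [0,0,0,0,0,0,1],
    [0,0,0,0,0,0,1],
    [0,0,0,0,0,0,1],
    [0,0,0,0,0,0,1]
  ]
}}

```text
time_s: 13.3
ee_pos: [0.4236, -0.2559, 0.1798]
orientation: [0.274, 0.109, 0.955, -0.032]
ft_force: [-0.1, 0.1, -0.8]
opening: 0.583
gripper_force: 0.0
```

{"api": "send_rows", "payload": {
  "commands": [
    [0,0,0,0,0,0,1],
    [0,0,0,0,0,0,1],
    [0,0,0,0,0,0,1],
    [0,0,0,0,0,0,1],
    [0,0,0,0,0,0,1]
  ]
}}

```text
time_s: 13.8
ee_pos: [0.4236, -0.2559, 0.1795]
orientation: [0.274, 0.109, 0.955, -0.031]
ft_force: [0.4, -1.4, -0.2]
opening: 0.137
gripper_force: 50.0
```

{"api": "send_rows", "payload": {
  "commands": [
    [0,0,0,0,0,0,1],
    [0,0,0,0,0,0,1],
    [0,0,0,0,0,0.01,1],
    [0,0,0,0,0,0.03,1],
    [0,0,0,0,0,0.05,1]
  ]
}}

```text
time_s: 14.3
ee_pos: [0.4232, -0.2557, 0.2295]
orientation: [0.273, 0.11, 0.955, -0.031]
ft_force: [-0.9, -0.5, -2.6]
opening: 0.133
gripper_force: 50.0
```

```bash
python3 - <<'E'
from h import *
chk(.051,.066,.038,('top','scene'));S=get_state(); print(np.round(S['joint_pos'],3),S['gripper_force'])
for z in (0.12,):
    f=tgt((.476,.034),0,.051,z,.041); f=tgt((.476,.034),0,.051,z,.041,lean=28)
E
```

```text
grasp [ 0.5072 -0.2751  0.0912] head -13.09 lean 31.93 f [-0.93 -0.45 -2.6 ] open 0.13315459199878613 14.3
disc centre [ 0.5569 -0.2866]
top 275 z 0.06462673437076161
-0.03 rim -0.0286 0.0247 gap -0.0062 -0.0026 mid -0.0044
-0.02 rim -0.0336 0.0333 gap -0.0249 -0.0221 mid -0.0235
-0.01 rim -0.0371 0.0365 gap -0.0076 0.0009 mid -0.0034
0.0 rim -0.0384 0.0365 gap -0.0083 0.0066 mid -0.0009
0.01 rim -0.0375 0.0333 gap -0.0082 0.0075 mid -0.0003
0.02 rim -0.0317 0.0283 gap -0.008 0.0076 mid -0.0002
xmax 0.030788908299827496 slopes [-0.62295781 -0.29845603]
scene 722 z 0.06799095681324407
-0.04 rim -0.0219 0.0206 gap 0.017 0.0206 mid 0.0188
-0.03 rim -0.0293 0.0301 gap 0.0268 0.0301 mid 0.0284
-0.02 rim -0.0359 0.0351 gap -0.0282 -0.0261 mid -0.0272
-0.01 rim -0.0374 0.0384 gap 0.0124 0.017 mid 0.0147
0.0 rim -0.0371 0.0385 gap -0.0057 0.0071 mid 0.0007
0.01 rim -0.0367 0.0365 gap -0.0072 0.0069 mid -0.0001
0.02 rim -0.0343 0.0323 gap -0.0067 0.0069 mid 0.0001
0.03 rim -0.0278 0.022 gap -0.0143 0.0171 mid 0.0014
xmax 0.034696619776638765 slopes [-0.90474125  0.18219058]
[ 1.076  0.461 -0.694  2.251  1.771  0.141  0.127] 49.99985218048096
turn [0.0031 0.0028 0.2283] shift [-0.0858  0.29    0.0674] tcp [0.3386 0.034  0.2992]
turn [0.011  0.0723 0.2281] shift [-0.0759  0.29    0.073 ] tcp [0.3485 0.034  0.3049]
```

```bash
python3 - <<'E'
from h import *
f=tgt((.5214,-.0286),50,.051,.112,.041)
E
```

```text
turn [0.0017 0.004  1.1009] shift [0.0087 0.1221 0.0594] tcp [ 0.4331 -0.1338  0.2912]
```

{"api": "send_rows", "payload": {
  "commands": [
    [0,0,0.1,0,0,0.0,1],
    [0,0,0.22,0,0,0.005,1],
    [0,0,0.34,0,0,0.01,1],
    [0,0,0.46,0,0,0.02,1],
    [0,0,0.58,0,0.005,0.03,1]
  ]
}}

```text
time_s: 14.9
ee_pos: [0.4239, -0.253, 0.2481]
orientation: [0.268, -0.049, 0.962, 0.009]
ft_force: [0.5, 0.2, -3.7]
opening: 0.136
gripper_force: 50.0
```

```bash
python3 - <<'E'
from h import *
chk(.051,.066,.038,());S=get_state(); print(np.round(S['joint_pos'],3),S['gripper_force'])
f=tgt((.5214,-.0286),50,.051,.112,.041)
E
```

```text
grasp [ 0.5078 -0.246   0.1085] head 5.66 lean 31.11 f [ 0.48  0.17 -3.68] open 0.13647627932318793 14.9
disc centre [ 0.5586 -0.241 ]
[ 1.455  0.648 -1.153  2.189  1.071  0.319  1.23 ] 49.999961256980896
turn [ 0.0162 -0.0096  0.7738] shift [0.0092 0.1192 0.0431] tcp [ 0.4331 -0.1338  0.2912]
```

{"api": "send_rows", "payload": {
  "commands": [
    [0.016,-0.01,0.1,0,0.01,0.01,1],
    [0.016,-0.01,0.2,0,0.015,0.02,1],
    [0.016,-0.01,0.3,0.002,0.02,0.03,1],
    [0.016,-0.01,0.4,0.004,0.03,0.04,1],
    [0.016,-0.01,0.5,0.005,0.04,0.043,1]
  ]
}}

```text
time_s: 15.4
ee_pos: [0.4293, -0.2137, 0.2918]
orientation: [0.264, -0.283, 0.918, 0.083]
ft_force: [0.4, 0.1, -1.7]
opening: 0.136
gripper_force: 50.0
```

```bash
python3 - <<'E'
from h import *
chk(.051,.066,.038,());S=get_state(); print(np.round(S['joint_pos'],3),S['gripper_force'])
f=tgt((.5214,-.0286),50,.051,.112,.041)
E
```

```text
grasp [ 0.5008 -0.1646  0.1538] head 34.27 lean 32.15 f [ 0.41  0.08 -1.7 ] open 0.1361596570932859 15.4
disc centre [ 0.543  -0.1358]
[ 1.58   0.823 -1.455  2.112  0.688  0.602  1.993] 49.99960720539093
turn [-0.0037  0.0003  0.2746] shift [ 0.0038  0.0799 -0.0005] tcp [ 0.4331 -0.1338  0.2912]
```

{"api": "send_rows", "payload": {
  "commands": [
    [0,0,0,-0.008,0.012,0,1],
    [0,0,0,-0.012,0.03,0,1],
    [0,0,0,-0.015,0.05,0,1],
    [0,0,0.05,-0.015,0.068,0,1],
    [0,0,0.1,-0.012,0.08,0,1]
  ]
}}

```text
time_s: 15.9
ee_pos: [0.4159, -0.1317, 0.2909]
orientation: [0.258, -0.327, 0.904, 0.095]
ft_force: [0.4, -0.3, -1.2]
opening: 0.138
gripper_force: 50.0
```

```bash
python3 - <<'E'
from h import *
chk(.051,.066,.038,());S=get_state(); print(np.round(S['joint_pos'],3),np.round(S['joint_vel'],3))
f=tgt((.5214,-.0286),50,.051,.112,.041)
f=tgt((.5214,-.0286),40,.051,.112,.041)
E
```

```text
grasp [ 0.4819 -0.0763  0.1525] head 39.85 lean 31.91 f [ 0.45 -0.29 -1.16] open 0.1384541693414972 15.9
disc centre [ 0.521  -0.0436]
[ 1.492  0.719 -1.455  2.215  0.611  0.501  1.989] [-0.268  0.042  0.003 -0.046 -0.193  0.09   0.396]
turn [-0.0004 -0.0027  0.1772] shift [ 0.0172 -0.0021  0.0004] tcp [ 0.4331 -0.1338  0.2912]
turn [-0.0006 -0.0027  0.0027] shift [0.0002 0.0148 0.0004] tcp [ 0.4162 -0.1169  0.2912]
```

{"api": "send_rows", "payload": {
  "commands": [
    [0,0,0,-0.001,0.008,0,1],
    [0,0,0,-0.002,0.02,0,1],
    [0,0,0,-0.0026,0.032,0,1],
    [0,0,0,-0.0026,0.032,0,1],
    [0,0,0,-0.0026,0.032,0,1]
  ]
}}

```text
time_s: 16.4
ee_pos: [0.4151, -0.1011, 0.2918]
orientation: [0.259, -0.327, 0.904, 0.095]
ft_force: [-0.0, -0.1, -1.3]
opening: 0.134
gripper_force: 50.0
```

```bash
python3 - <<'E'
from h import *
chk(.051,.1265,.038,('scene','top'));S=get_state(); print(np.round(S['joint_pos'],3),np.round(S['joint_vel'],3))
p,d,c=snap('scene','s5.png'); P,uv=cloud(c,d)
q=P[(np.hypot(P[:,0]-.576,P[:,1]-.036)<.045)&(abs(P[:,2]-.104)<.004)]; print('large top',np.median(q[:,2]))
cv2.imwrite('pics/s5c.png',cv2.resize(cv2.imread('pics/s5.png')[180:330,290:490],(800,600),interpolation=cv2.INTER_CUBIC))
E
```

```text
grasp [ 0.4815 -0.0455  0.1536] head 39.83 lean 32.06 f [-0.02 -0.13 -1.25] open 0.13418304030340414 16.4
disc centre [ 0.5206 -0.0128]
scene 586 z 0.12618556814704135
-0.04 rim -0.0217 0.0166 gap 0.0104 0.0144 mid 0.0124
-0.03 rim -0.035 0.0296 gap 0.0243 0.0281 mid 0.0262
-0.02 rim -0.0394 0.0366 gap 0.0326 0.0366 mid 0.0346
-0.01 rim -0.0404 0.039 gap 0.0018 0.0054 mid 0.0036
0.0 rim -0.0397 0.0334 gap -0.0066 0.0056 mid -0.0005
0.01 rim -0.0399 0.0331 gap -0.0054 0.0017 mid -0.0019
0.02 rim -0.0336 0.0308 gap -0.0095 0.0069 mid -0.0013
xmax 0.030619621283702308 slopes [-0.16646749  0.24041923]
top 363 z 0.12615521527153173
-0.04 rim -0.0237 0.0195 gap -0.02 0.0017 mid -0.0092
-0.03 rim -0.0272 0.0286 gap 0.0026 0.0051 mid 0.0038
-0.02 rim -0.0358 0.0335 gap -0.0072 -0.0044 mid -0.0058
-0.01 rim -0.0393 0.0347 gap -0.002 0.0019 mid -0.0001
0.0 rim -0.0388 0.0352 gap -0.0087 0.0053 mid -0.0017
0.01 rim -0.0356 0.0323 gap -0.0094 0.0089 mid -0.0003
0.02 rim -0.0325 0.027 gap -0.0127 0.0088 mid -0.0019
xmax 0.029431225893961868 slopes [ 0.17036056 -0.10599375]
[ 1.44   0.669 -1.446  2.246  0.601  0.445  1.931] [ 0.004  0.007  0.    -0.004 -0.003 -0.003  0.003]
large top 0.10409629518157681
```

View pics/s5c.png

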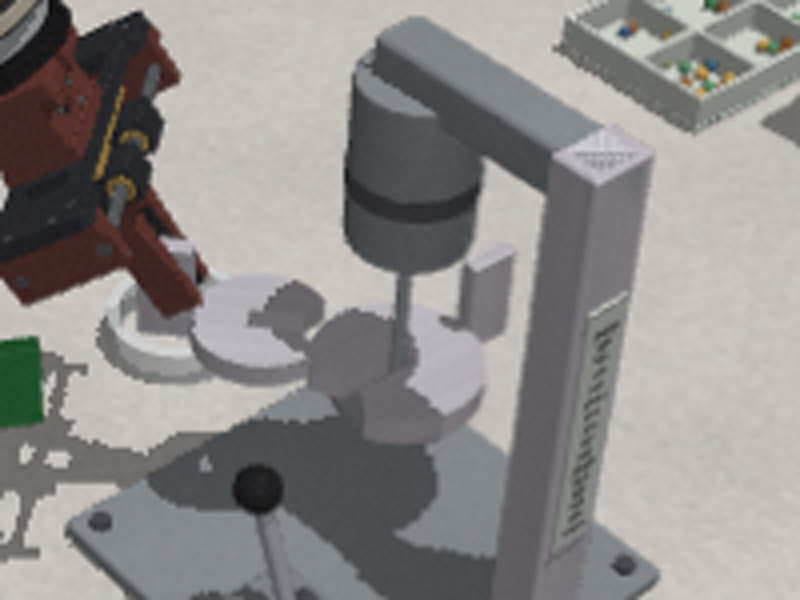

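The crop shows the large disc flat on the plate and the small one at (255,330) with its slot facing the stem at (402,320). Sliding in.

{"api": "send_rows", "payload": {
  "commands": [
    [0,0,0,-0.0024,0.0029,0,1],
    [0,0,0,0.004,0.008,0,1],
    [0,0,0,0.0106,0.0137,0,1],
    [0,0,0,0.0168,0.0189,0,1],
    [0,0,0,0.0168,0.0189,0,1]
  ]
}}

```text
time_s: 17.05
ee_pos: [0.4329, -0.0813, 0.2922]
orientation: [0.26, -0.328, 0.903, 0.095]
ft_force: [0.7, 0.4, -1.5]
opening: 0.135
gripper_force: 50.0
```

```bash
python3 - <<'E'
from h import *
chk(.051,.1265,.038,('scene','top'));S=get_state(); print(np.round(S['joint_pos'],3))
E
```

```text
grasp [ 0.4994 -0.0256  0.1542] head 39.91 lean 32.16 f [ 0.65  0.43 -1.53] open 0.13522579259853454 17.05
disc centre [0.5385 0.0072]
scene 613 z 0.12681711848891108
-0.04 rim -0.0244 0.0221 gap 0.0144 0.0221 mid 0.0183
-0.03 rim -0.0331 0.0293 gap 0.0119 0.0147 mid 0.0133
-0.02 rim -0.0369 0.0377 gap 0.0008 0.0042 mid 0.0025
-0.01 rim -0.042 0.0392 gap -0.0064 -0.0025 mid -0.0044
0.0 rim -0.0391 0.0376 gap -0.0062 0.0035 mid -0.0013
0.01 rim -0.0384 0.0373 gap -0.0073 0.0038 mid -0.0018
0.02 rim -0.0314 0.0282 gap -0.0086 0.0054 mid -0.0016
0.03 rim -0.0274 0.0213 gap -0.02 0.0181 mid -0.001
xmax 0.04582165643905878 slopes [0.00930526 0.07946699]
top 367 z 0.12616363790727614
-0.04 rim -0.0233 0.0222 gap -0.0191 0.0121 mid -0.0035
-0.03 rim -0.0319 0.0292 gap 0.0027 0.0073 mid 0.005
-0.02 rim -0.0355 0.0345 gap 0.0256 0.028 mid 0.0268
-0.01 rim -0.0389 0.0352 gap -0.008 -0.0014 mid -0.0047
0.0 rim -0.0378 0.0341 gap -0.0082 0.0053 mid -0.0015
0.01 rim -0.0355 0.0328 gap -0.0088 0.0066 mid -0.0011
0.02 rim -0.0297 0.0274 gap -0.0125 0.0117 mid -0.0004
xmax 0.02957194448239939 slopes [ 0.18415795 -0.37792305]
[ 1.351  0.643 -1.401  2.23   0.597  0.417  1.89 ]
```

{"api": "send_rows", "payload": {
  "commands": [
    [0,0,0,0.008,0.0066,0,1],
    [0,0,0,0.016,0.0133,0,1],
    [0,0,0,0.024,0.02,0,1],
    [0,0,0,0.031,0.0258,0,1],
    [0,0,0,0.0366,0.0304,0,1]
  ]
}}

```text
time_s: 17.65
ee_pos: [0.4688, -0.0518, 0.2917]
orientation: [0.26, -0.327, 0.904, 0.095]
ft_force: [0.5, -0.0, -1.8]
opening: 0.136
gripper_force: 50.0
```

{"api": "send_rows", "payload": {
  "commands": [
    [0,0,0,0,0,0,1],
    [0,0,0,0,0,0,1],
    [0,0,0,0,0,0,1],
    [0,0,0,0,0,-0.002,1],
    [0,0,0,0,0,-0.004,1]
  ]
}}

```text
time_s: 18.15
ee_pos: [0.4685, -0.0522, 0.2876]
orientation: [0.26, -0.327, 0.904, 0.095]
ft_force: [-0.0, 0.2, -1.7]
opening: 0.138
gripper_force: 50.0
```

```bash
python3 - <<'E'
from h import *
chk(.051,.1225,.038,('scene',));S=get_state(); print(np.round(S['joint_pos'],3))
E
```

```text
grasp [0.5349 0.0034 0.1495] head 39.79 lean 32.11 f [-0.03  0.19 -1.67] open 0.13812210566728303 18.15
disc centre [0.5741 0.0361]
scene 562 z 0.12206994331095605
-0.04 rim -0.0221 0.0198 gap 0.0073 0.0143 mid 0.0108
-0.03 rim -0.0357 0.0314 gap -0.0357 -0.0308 mid -0.0333
-0.02 rim -0.0388 0.0377 gap 0.0338 0.0377 mid 0.0358
-0.01 rim -0.0416 0.0352 gap -0.0001 0.0037 mid 0.0018
0.0 rim -0.0398 0.0381 gap -0.003 0.0045 mid 0.0008
0.01 rim -0.0377 0.0364 gap -0.0054 0.0034 mid -0.001
0.02 rim -0.0309 0.0339 gap -0.0082 0.0066 mid -0.0008
xmax 0.03489717207506778 slopes [-0.17325743 -0.04398552]
[ 1.176  0.622 -1.296  2.182  0.615  0.379  1.808]
```

{"api": "send_rows", "payload": {
  "commands": [
    [0,0,0,0,0,-0.003,1],
    [0,0,0,0,0,-0.006,1],
    [0,0,0,0,0,-0.009,1],
    [0,0,0,0,0,-0.0115,1],
    [0,0,0,0,0,-0.0125,1]
  ]
}}

```text
time_s: 18.7
ee_pos: [0.4687, -0.0519, 0.2751]
orientation: [0.26, -0.327, 0.904, 0.095]
ft_force: [-0.5, -1.1, 0.4]
opening: 0.135
gripper_force: 50.0
```

{"api": "send_rows", "payload": {
  "commands": [
    [0,0,0,0,0,0,1],
    [0,0,0,0,0,0,1],
    [0,0,0,0,0,0,1],
    [0,0,0,0,0,0,1],
    [0,0,0,0,0,0,1]
  ]
}}

```text
time_s: 19.2
ee_pos: [0.4687, -0.0518, 0.2754]
orientation: [0.26, -0.327, 0.904, 0.095]
ft_force: [0.5, -0.2, 0.3]
opening: 0.134
gripper_force: 50.0
```

```bash
python3 - <<'E'
from h import *
chk(.051,.1105,.038,('scene',));S=get_state(); print(np.round(S['joint_pos'],3))
p,d,c=snap('scene'); P,uv=cloud(c,d)
q=P[(np.hypot(P[:,0]-.576,P[:,1]-.036)<.047)&(np.hypot(P[:,0]-.576,P[:,1]-.036)>.04)&(P[:,2]>.085)&(P[:,2]<.12)]; print('large top',np.percentile(q[:,2],[10,50,90]),len(q))
E
```

```text
grasp [0.5351 0.0039 0.1374] head 39.83 lean 32.13 f [ 0.49 -0.17  0.25] open 0.13445214615629258 19.2
disc centre [0.5743 0.0365]
scene 563 z 0.11013116342292995
-0.04 rim -0.0229 0.021 gap 0.015 0.021 mid 0.018
-0.03 rim -0.0331 0.0317 gap 0.0287 0.0317 mid 0.0302
-0.02 rim -0.0365 0.0346 gap 0.0204 0.0233 mid 0.0219
-0.01 rim -0.0399 0.0383 gap 0.0327 0.037 mid 0.0348
0.0 rim -0.041 0.0381 gap -0.0002 0.0046 mid 0.0022
0.01 rim -0.038 0.0391 gap -0.0075 0.0044 mid -0.0015
0.02 rim -0.0334 0.0328 gap -0.0097 0.0061 mid -0.0018
0.03 rim -0.0238 0.033 gap -0.0193 0.0184 mid -0.0004
xmax 0.03749158554675103 slopes [0.3018701  0.03002014]
[ 1.145  0.626 -1.254  2.192  0.635  0.347  1.795]
large top [0.08933425 0.09541456 0.10308536] 221
```

{"api": "send_rows", "payload": {
  "commands": [
    [0,0,0,0,0,0,0.6],
    [0,0,0,0,0,0,0.6],
    [0,0,0,0,0,0,0.6],
    [0,0,0,0,0,0,0.6],
    [0,0,0,0,0,0,0.6]
  ]
}}

```text
time_s: 19.8
ee_pos: [0.4686, -0.0518, 0.2753]
orientation: [0.26, -0.327, 0.904, 0.095]
ft_force: [-0.5, -0.4, 0.3]
opening: 0.402
gripper_force: 0.0
```

{"api": "send_rows", "payload": {
  "commands": [
    [0,0,0,-0.004,-0.0034,0.0085,0.6],
    [0,0,0,-0.012,-0.01,0.025,0.6],
    [0,0,0,-0.022,-0.018,0.045,0.6],
    [0,0,0,-0.033,-0.027,0.068,0.6],
    [0,0,0,-0.041,-0.034,0.085,0.6]
  ]
}}

```text
time_s: 20.3
ee_pos: [0.4273, -0.0862, 0.3609]
orientation: [0.261, -0.327, 0.903, 0.096]
ft_force: [-0.0, 0.2, -0.3]
opening: 0.403
gripper_force: 0.0
```

```bash
python3 - <<'E'
from h import *
tool2()
slot('scene',np.array((.5755,.0358)),39.8,.109,.038,'s6.png')
p,d,c=snap('scene'); P,uv=cloud(c,d)
for r in spotter.silhouettes('scene','lock_tip')[:2]:
    Q,_=cloud(c,d,r['mask']); print('tip',r['confidence'],r['box'],np.median(Q,0),Q[:,2].max())
k=P[(abs(P[:,0]-.6)<.05)&(abs(P[:,1]+.092)<.03)&(P[:,2]>.1)&(P[:,2]<.14)]; 
from scipy.optimize import least_squares
for nm in('scene','top'):
    if nm=='top': p,d,c=snap('top'); P,uv=cloud(c,d); k=P[(abs(P[:,0]-.6)<.05)&(abs(P[:,1]+.092)<.03)&(P[:,2]>.1)&(P[:,2]<.14)]
    f=least_squares(lambda q:np.linalg.norm(k-q,axis=1)-.013,k.mean(0)-[0,0,.008],loss='soft_l1',f_scale=.001); print('ball',f.x,np.median(abs(f.fun)),len(k))
    b=P[(abs(P[:,0]-.63)<.06)&(abs(P[:,1]+.09)<.05)&(P[:,2]>.02)&(P[:,2]<.045)]; print('block',np.percentile(b,[2,50,98],axis=0).round(3).tolist())
    cl=P[(abs(P[:,0]-.69)<.05)&(abs(P[:,1]-.03)<.04)&(P[:,2]>.05)&(P[:,2]<.28)]; print('col',cv2.minAreaRect((cl[:,:2]*1000).astype(np.float32)) if len(cl)>5 else 0)
cv2.imwrite('pics/s6c.png',cv2.resize(cv2.imread('pics/s6.png')[180:330,290:490],(800,600),interpolation=cv2.INTER_CUBIC))
E
```

```text
grasp [ 0.4938 -0.0302  0.223 ] head 39.84 lean 32.25 f [-0.01  0.24 -0.34] open 0.40270463169959186 20.3
scene 568 z 0.11020635619493935
-0.04 rim -0.0201 0.0173 gap -0.0168 -0.0139 mid -0.0153
-0.03 rim -0.0331 0.0326 gap 0.0278 0.0326 mid 0.0302
-0.02 rim -0.0359 0.0401 gap -0.0084 -0.004 mid -0.0062
-0.01 rim -0.0389 0.0386 gap 0.0175 0.022 mid 0.0198
0.0 rim -0.0396 0.0385 gap 0.0291 0.036 mid 0.0325
0.01 rim -0.0368 0.0388 gap -0.0073 0.0052 mid -0.001
0.02 rim -0.0319 0.0325 gap -0.0084 0.0063 mid -0.0011
0.03 rim -0.023 0.0269 gap -0.0198 0.0182 mid -0.0008
xmax 0.03726646561809619 slopes [0.07094293 0.44939476]
tip 0.64 [347.8, 297.9, 19.3, 31.7] [ 0.61092238 -0.09328708  0.10346665] 0.12282055650543144
ball [ 0.60051739 -0.08938956  0.10806543] 0.000618086264043952 133
block [[0.598, -0.116, 0.021], [0.643, -0.1, 0.036], [0.666, -0.068, 0.044]]
col ((698.5950317382812, 25.043474197387695), (49.910125732421875, 28.994630813598633), 51.239830017089844)
ball [ 0.60086763 -0.09079211  0.10759465] 0.0010658133048423897 66
block [[0.596, -0.115, 0.027], [0.637, -0.089, 0.037], [0.665, -0.067, 0.044]]
col ((682.6925659179688, 17.68539047241211), (18.67352294921875, 35.818275451660156), 42.69343566894531)
```

View pics/s6c.png

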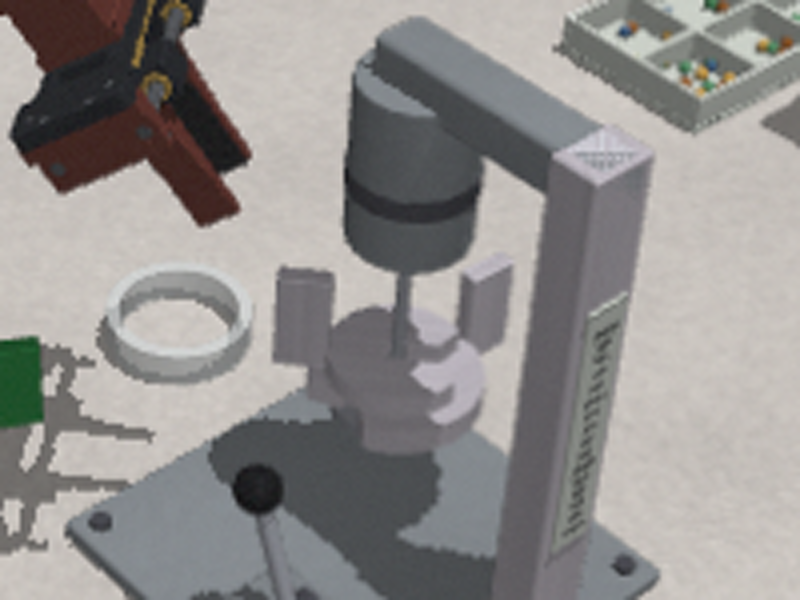

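The crop shows the small disc flat on the large one, tabs at (305,315) and (490,300), lever ball at (258,488). Both weights are seated and the separation is about 135°. Next is the lever, pushed with closed fingers.

```bash
python3 - <<'E'
from h import *
f=plan((.52,-.11,.20),80,20); f=plan((.548,-.088,.106),80,20,frm=f)
plan((.645,-.0925,.106),80,20,frm=f)
E
```

```text
turn [-0.1849  0.1076  0.7006] shift [ 0.0828 -0.0785 -0.007 ] tcp [ 0.5103 -0.1649  0.3532]
turn [0. 0. 0.] shift [ 0.028  0.022 -0.094] tcp [ 0.5383 -0.1429  0.2592]
turn [0. 0. 0.] shift [ 0.097  -0.0045  0.    ] tcp [ 0.6353 -0.1474  0.2592]
```

{"api": "send_rows", "payload": {
  "commands": [
    [-0.03,0.02,0.12,0,-0.04,0,1],
    [-0.07,0.04,0.26,0.01,-0.07,0,1],
    [-0.11,0.06,0.4,0.035,-0.0785,0,1],
    [-0.15,0.085,0.55,0.06,-0.0785,0,1],
    [-0.1849,0.1076,0.7006,0.0828,-0.0785,-0.007,1]
  ]
}}

```text
time_s: 21.0
ee_pos: [0.5123, -0.165, 0.3518]
orientation: [0.134, -0.63, 0.757, 0.112]
ft_force: [0.1, -0.3, 0.3]
opening: 0.01
gripper_force: 0.0
```

```bash
python3 - <<'E'
from h import *
tool2();S=get_state(); print(np.round(S['joint_pos'],3))
f=plan((.52,-.11,.20),80,20); f=plan((.548,-.088,.106),80,20,frm=f)
E
```

```text
grasp [ 0.5222 -0.1098  0.1987] head 79.53 lean 20.1 f [ 0.1  -0.28  0.3 ] open 0.009981342339874409 21.0
[ 1.22   0.739 -1.325  1.799  0.417  1.088  2.771]
turn [-0.0021 -0.0014  0.0081] shift [-0.0019  0.0001  0.0014] tcp [ 0.5103 -0.1649  0.3532]
turn [0. 0. 0.] shift [ 0.028  0.022 -0.094] tcp [ 0.5383 -0.1429  0.2592]
```

{"api": "send_rows", "payload": {
  "commands": [
    [0,0,0,0.008,0.008,-0.02,1],
    [0,0,0,0.016,0.016,-0.045,1],
    [0,0,0,0.026,0.022,-0.07,1],
    [0,0,0,0.026,0.022,-0.093,1],
    [0,0,0,0.026,0.022,-0.093,1]
  ]
}}

```text
time_s: 21.5
ee_pos: [0.5358, -0.1413, 0.256]
orientation: [0.133, -0.629, 0.757, 0.115]
ft_force: [-0.2, -0.4, 0.3]
opening: 0.002
gripper_force: 0.0
```

```bash
python3 - <<'E'
from h import *
tool2();S=get_state(); print(np.round(S['joint_pos'],3))
f=plan((.645,-.0925,.106),80,20)
E
```

```text
grasp [ 0.5452 -0.0857  0.1031] head 79.45 lean 20.27 f [-0.18 -0.43  0.26] open 0.0022764755647937457 21.5
[ 1.077  0.842 -1.186  1.847  0.525  0.924  2.697]
turn [-0.0056 -0.0054  0.0096] shift [ 0.0995 -0.0061  0.0032] tcp [ 0.6353 -0.1474  0.2592]
```

{"api": "send_rows", "payload": {
  "commands": [
    [0,0,0,0.018,-0.0015,0.002,1],
    [0,0,0,0.036,-0.003,0.003,1],
    [0,0,0,0.052,-0.004,0.003,1],
    [0,0,0,0.07,-0.005,0.003,1],
    [0,0,0,0.085,-0.006,0.003,1]
  ]
}}

```text
time_s: 22.0
ee_pos: [0.6224, -0.148, 0.2633]
orientation: [0.135, -0.628, 0.758, 0.113]
ft_force: [-1.3, -0.3, -0.8]
opening: 0.009
gripper_force: 0.5
```

```bash
cat >> h.py <<'E'
def ball():
    from scipy.optimize import least_squares
    for nm in('scene','top'):
        p,d,c=snap(nm,'b_%s.png'%nm); P,uv=cloud(c,d); col=p[uv[:,1],uv[:,0]].astype(int)
        k=P[(abs(P[:,0]-.64)<.07)&(abs(P[:,1]+.092)<.03)&(P[:,2]>.085)&(P[:,2]<.14)&(col.max(1)<60)&(col.max(1)-col.min(1)<15)]
        if len(k)<8: print(nm,'no ball',len(k)); continue
        f=least_squares(lambda q:np.linalg.norm(k-q,axis=1)-.013,k.mean(0)-[0,0,.008],loss='soft_l1',f_scale=.001); print('ball',nm,f.x.round(4),np.median(abs(f.fun)).round(4),len(k),'angle',np.arctan2(f.x[0]-.6305,f.x[2]-.034).round(3))
E
python3 - <<'E'
from h import *
tool2();S=get_state(); print(np.round(S['joint_pos'],3)); ball()
E
```

```text
grasp [ 0.6326 -0.0926  0.1103] head 79.33 lean 20.24 f [-1.34 -0.32 -0.84] open 0.009221103856561755 22.0
[ 0.944  0.914 -1.138  1.632  0.539  1.02   2.71 ]
scene no ball 1
ball top [ 0.6402 -0.0901  0.1076] 0.0038 11 angle 0.131
```

{"api": "send_rows", "payload": {
  "commands": [
    [0,0,0,0.004,0,-0.001,1],
    [0,0,0,0.007,-0.0005,-0.002,1],
    [0,0,0,0.009,-0.0005,-0.003,1],
    [0,0,0,0.011,-0.0005,-0.003,1],
    [0,0,0,0.012,-0.0005,-0.003,1]
  ]
}}

```text
time_s: 22.6
ee_pos: [0.6333, -0.1491, 0.2601]
orientation: [0.135, -0.628, 0.758, 0.113]
ft_force: [-0.8, 0.6, -1.1]
opening: 0.008
gripper_force: 0.5
```

```bash
python3 - <<'E'
from h import *
tool2(); ball()
cv2.imwrite('pics/b1.png',cv2.resize(cv2.imread('pics/b_scene.png')[230:380,290:490],(800,600),interpolation=cv2.INTER_CUBIC))
E
```

```text
grasp [ 0.6435 -0.0935  0.1072] head 79.35 lean 20.28 f [-0.81  0.61 -1.08] open 0.007829084417429263 22.6
scene no ball 0
ball top [ 0.6507 -0.0886  0.1103] 0.0034 13 angle 0.259
```

{"api": "send_rows", "payload": {
  "commands": [
    [0,0,0,0.002,0,0,1],
    [0,0,0,0.004,0,0,1],
    [0,0,0,0.005,0,0,1],
    [0,0,0,0.006,0,0,1],
    [0,0,0,0.007,0,0,1]
  ]
}}

```text
time_s: 23.2
ee_pos: [0.6373, -0.1487, 0.26]
orientation: [0.131, -0.629, 0.757, 0.116]
ft_force: [-25.2, -4.9, 16.2]
opening: 0.002
gripper_force: 12.4
```

{"api": "send_rows", "payload": {
  "commands": [
    [0,0,0,0.001,0,0,1],
    [0,0,0,0.002,0,0,1],
    [0,0,0,0.003,0,0,1],
    [0,0,0,0.004,0,0,1],
    [0,0,0,0.004,0,0,1]
  ]
}}

```text
time_s: 23.7
ee_pos: [0.6389, -0.1485, 0.26]
orientation: [0.128, -0.63, 0.757, 0.118]
ft_force: [-37.5, -7.8, 25.0]
opening: 0.008
gripper_force: 18.8
```

```bash
python3 - <<'E'
from h import *
tool2(); ball(); print(np.round(get_state()['joint_pos'],2))
E
```

```text
grasp [ 0.6462 -0.0932  0.1069] head 79.68 lean 20.01 f [-37.55  -7.76  25.03] open 0.008265402731522244 23.7
scene no ball 1
ball top [ 0.6532 -0.09    0.108 ] 0.0051 11 angle 0.298
[ 0.91  0.93 -1.12  1.58  0.54  1.05  2.72]
```

Hard stop reached, so I'm backing off.

{"api": "send_rows", "payload": {
  "commands": [
    [0,0,0,-0.015,0,0,1],
    [0,0,0,-0.03,0,0,1],
    [0,0,0,-0.045,-0.005,0.02,1],
    [0,0,0,-0.055,-0.03,0.06,1],
    [0,0,0,-0.065,-0.06,0.09,1]
  ]
}}

```text
time_s: 24.3
ee_pos: [0.5793, -0.2079, 0.3528]
orientation: [0.136, -0.63, 0.757, 0.112]
ft_force: [0.3, -0.2, -0.2]
opening: 0.009
gripper_force: 0.0
```

{"api": "send_rows", "payload": {
  "commands": [
    [0,0,0,-0.01,-0.03,0.02,1],
    [0,0,0,-0.02,-0.06,0.03,1],
    [0,0,0,-0.03,-0.08,0.03,1],
    [0,0,0,-0.03,-0.08,0.03,1],
    [0,0,0,-0.03,-0.08,0.03,1]
  ]
}}

```text
time_s: 24.8
ee_pos: [0.5495, -0.2889, 0.3802]
orientation: [0.136, -0.628, 0.758, 0.113]
ft_force: [-1.0, 1.2, 0.8]
opening: 0.007
gripper_force: 0.0
```

```bash
python3 - <<'E'
from h import *
tool2(); ball()
P=slot('scene',np.array((.5755,.0358)),39.8,.109,.038)
q=P[(np.hypot(P[:,0]-.576,P[:,1]-.036)<.047)&(np.hypot(P[:,0]-.576,P[:,1]-.036)>.04)&(P[:,2]>.088)&(P[:,2]<.102)]; print('large top',np.percentile(q[:,2],[10,50,90]),len(q))
E
```

```text
grasp [ 0.5599 -0.2331  0.2274] head 79.3 lean 20.38 f [-1.04  1.16  0.84] open 0.00707506115998621 24.8
ball scene [ 0.6687 -0.0915  0.1042] 0.001 126 angle 0.498
ball top [ 0.6696 -0.0928  0.1041] 0.0015 53 angle 0.509
scene 572 z 0.10999082276972894
-0.04 rim -0.0209 0.0234 gap -0.0196 -0.0146 mid -0.0171
-0.03 rim -0.0317 0.0329 gap 0.0234 0.0272 mid 0.0253
-0.02 rim -0.0366 0.0367 gap -0.027 -0.024 mid -0.0255
-0.01 rim -0.0392 0.0421 gap 0.0009 0.0061 mid 0.0035
0.0 rim -0.0383 0.0377 gap -0.0065 -0.0023 mid -0.0044
0.01 rim -0.0356 0.0372 gap -0.0043 0.0044 mid 0.0001
0.02 rim -0.032 0.0289 gap -0.0061 0.0062 mid 0.0001
0.03 rim -0.0221 0.0253 gap -0.0194 0.0175 mid -0.0009
xmax 0.03151277390433364 slopes [-0.10544182  0.76702302]
large top [0.09061745 0.09602706 0.09844889] 183
```

The ball is at the far end (+0.50 rad). Both discs are flat: large top at 96 mm, small top at 110 mm. The arm is clear of everything.

```bash
python3 -c "
from plant import hand_in; print(hand_in())"
```

```text
the job is handed in; nothing more can be done
None
```

I handed the job in at about 25 s: both weights sit flat on the hanger with their slots about 135° apart, and the lock lever is fully over. One thing may count against it: at the lever's stop the closed fingertips pressed with about 46 N before I backed off, above the 40 N limit if that limit covers the fingers.

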